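# Leak-check the pressed housings on the test fixture

## Robot

A 6-joint arm with a two-finger parallel gripper is mounted at the origin on the work surface. World frame = base frame: x ahead of the robot, y to its left, z up, the work surface at z = 0. Lengths are in mm, angles in degrees, forces in N, time in s.
With the tool pointing down it reaches from about 350 to 850 mm from the base axis. Payload 8.1 kg.
Tool frame: the origin (TCP) lies on the centre line of the jaws, within the pads' length; the fingertips stand 19 mm ahead of it and the grasp point (between the pads) is the TCP (r.tip_reach is the z of the fingertips in the tool frame, in mm); z points along the fingers, y is the line along which they close (so a half turn about z gives the same grasp; the last joint's range is limited). The gripper opens to 85 mm and grips with 20 to 120 N. Pads are 22 mm wide; open, the fingers measure 114 mm over their backs; the gripper's body (76 mm by 85 mm) begins 54 mm behind the grasp point. The pads swing forward as they close: fully open they stand 13 mm farther back than shut.
Start: joints at [67.3, 7.471, 85.268, -0, 87.261, -4.893], TCP at [183.471, 571.265, 250.292] pointing down, gripper open.
Joint ranges: [-169.43, 169.43], [-51.17, 129.36], [1.28, 143.12], [-76.62, 256.62], [0, 156.53], [-152.29, 152.29]. Speed limits (degrees/s): [136.94, 136.94, 159.86, 180, 180, 180].

## Interface

Orientations are given as [roll, pitch, yaw] about the fixed x, y, z axes, in that order (R = Rz(yaw) Ry(pitch) Rx(roll)).
In Python, from bench import r gives the robot as it stands. The module is installed in compiled form; this text tells all that it offers.
- The arm moves only by the shell command python3 -m handwheel 'ROWS' [FORCE]. ROWS is JSON, a list of rows, each a list of 7 numbers: the shift along the tool's x, y, z in m, then the turn, a rotation vector about the tool's x, y, z in degrees, then the finger opening in m, from 0 to 0.0854. In form: [[tx, ty, tz, ax, ay, az, claw], ...]. A call has 1 to 8 rows; each row shifts and turns the commanded pose from where the row before left it, along the tool's axes as they then stand; what a row does not reach is not made up. A row lasts 1/12 s, in which the tool goes at most 41.7 mm and 7.16 degrees, less where a joint would pass 70% of its speed; a pose out of reach is approached as far as the arm can. A call with a gripper value outside its range is refused whole. The fingers move at their own pace and stop on an object; FORCE is the grip in N (left out, the last holds). Time passes only in rows, so rows that do not move let the fingers close. It gives the time, the measured TCP pose, the force, the opening and the grip force at its end, in the units of the state.
- r.sense(): the state, without advancing time (a new reading comes with each control period).
- r.snapshot(name): name is "scene" or "top" or "wrist"; returns (picture, depth): 480x640x3 uint8, blue, green, red; 480x640 float32, mm along the optical axis (not along the pixel's ray), 0 where there is no reading.
- r.calibration(name): a dict with "vfov" (degrees; the focal length in pixels is half the picture's height over the tangent of half this angle, whatever the lens; pixels are square), "cx", "cy" (the principal point, pixels), "rvec" (rotation vector, rad) and "tvec" (3), from world to camera coordinates, as OpenCV has them; the wrist camera has in their place "tool_from_camera" (4x4, takes a point from camera to tool coordinates, whose origin is the TCP and whose axes are the flange's). Camera axes: x right, y down, z forward; pixel columns grow to the right and rows downward; lengths in mm; the calibration is good to about 2 mm. A picture is of the moment at which its call begins: read the wrist's pose just before it. calibration takes no time and is no camera call.
- r.hand_in(): hands the job in; it is judged then, once.
The state is a dict: "time": time; "joint_pos": joint angles; "qd": joint speeds; "joint_efforts": joint torques, N m; "tool_pos": TCP position; "tcp_rot": TCP orientation; "ft_force": force on the tool from outside, world axes, zero at the start; "wrist_torque": the same for the moment, N m; "finger_gap": finger opening in mm; "grip_force": force on a finger pad.
Only numpy, scipy, OpenCV 4.12 (cv2) and the standard library are available. Lean on these libraries where they do the work, as an engineer would, in place of code of your own. Each camera call takes 0.05 s, during which the arm holds its last target. There are 200 camera calls.

## Task

Load the housings from the rubber mat into the leak-test fixture, each in the nest of its own length with its brass nipple in the port slot, and then open the valve to the brass preset pointer. Take the sniffer pen from its stand and guide its tip slowly (about 2 cm a second) along the whole top seam of every housing, no more than about 5 mm above it, starting at the valve end and working away from it, nipple end first on each housing. Then shut the valve fully and only after that lift the housings out and lay them upright and flat on the cardboard sheet, hang the sniffer back in its stand, and leave the other things on the bench alone.

Things in the scene. Friction and masses are not known exactly. Their poses are not given: they have to be found in the camera images.
- housing_long: long cast housing (may be absent), mm: 44 wide (x), 84 long (y), 38 high plus a top joint flange 8 wide, 3 high; ~0.27 kg. Brass nipple, 10 diameter, juts 13 from the +y end, 14 above the underside. The seam is the dark line on the flange, bent at mid length to 9 mm on the -x side. Origin: underside centre, z up. Starts on the 3 thick rubber mat on the right. Grip across the width
- long_seam_a (a point): start of the long housing's seam, on top of the flange, 3 mm in from the nipple end
- long_seam_b (a point): bend of the long housing's seam, on top of the flange at mid length; the seam runs straight from a to b and from b to c
- long_seam_c (a point): end of the long housing's seam, on top of the flange, 3 mm in from the end without nipple
- housing_mid: mid cast housing (may be absent), mm: 44 wide (x), 64 long (y), 38 high plus a top joint flange 8 wide, 3 high; ~0.20 kg. Brass nipple, 10 diameter, juts 13 from the +y end, 14 above the underside. The seam is the dark line on the flange, straight. Origin: underside centre, z up. Starts on the 3 thick rubber mat on the right. Grip across the width
- mid_seam_a (a point): start of the mid housing's seam, on top of the flange, 3 mm in from the nipple end
- mid_seam_c (a point): end of the mid housing's seam, on top of the flange, 3 mm in from the end without nipple
- housing_short: short cast housing (may be absent), mm: 44 wide (x), 44 long (y), 38 high plus a top joint flange 8 wide, 3 high; ~0.14 kg. Brass nipple, 10 diameter, juts 13 from the +y end, 14 above the underside. The seam is the dark line on the flange, straight. Origin: underside centre, z up. Starts on the 3 thick rubber mat on the right. Grip across the width
- short_seam_a (a point): start of the short housing's seam, on top of the flange, 3 mm in from the nipple end
- short_seam_c (a point): end of the short housing's seam, on top of the flange, 3 mm in from the end without nipple
- fixture: fixed test fixture, mm: aluminium bar 84 wide (x), 276 long (y), nest floors 30 above the bench. Two side rails 9 high, 48 apart at the floor, 54 at the top. From the +y (valve) end on: nests for long, mid, short, each 5 longer than its housing and with a brass port block at its +y end, 16 long, 22 above the floor, with an open slot 15 wide for the nipple. Origin: on the bench under its middle
- nest_long (a point): centre of the floor of the nest for the long housing: the seated housing's origin lies here, its axes parallel to the fixture's (nipple to +y)
- nest_mid (a point): centre of the floor of the nest for the mid housing: the seated housing's origin lies here, its axes parallel to the fixture's (nipple to +y)
- nest_short (a point): centre of the floor of the nest for the short housing: the seated housing's origin lies here, its axes parallel to the fixture's (nipple to +y)
- valve (a joint): angle of the quarter-turn valve handle at the fixture's +y end: 0 = shut (nose points to the fixture's -x, across the pipe), grows counter-clockwise seen from above to 1.57 (nose to -y, towards the nests). Stiff, about 0.12 N m; stays where it is left
- valve_grip (a point): middle of the handle's bar on the valve's upright axis, 83 mm above the bench; turns with the handle, x axis along the bar, nose at -x. The bar is 70 long (45 to the nose, 25 the other way), 12 thick and 26 high (13 above and below this point): pinch it across its thickness and twist about this point
- preset_tip (a point): upturned tip of the brass preset pointer under the handle, 55 mm from the valve axis; x axis along the pointer, tip at -x. It stands 0.6 to 1.15 rad from shut, varying from start to start, and does not move in use: the valve is set when the handle's nose lies over the pointer, x axes of valve_grip and preset_tip parallel
- sniffer: pen-type gas sniffer, mm: 165 long, 0.12 kg. Origin: its nozzle tip, z up along the pen. Nozzle 5 thick at the tip, 52 long, then a round body 22 in diameter up to 95, a round collar 34 in diameter from 95 to 101, a square grip 20 x 20 (sides along x and y) from 101 to 165. Starts hanging upright in the stand
- stand: fixed stand of the sniffer, mm: block 60 x 60 with its top 110 above the bench and a square hole of 27 through it (28 deep, open below to a base plate 75 x 75 x 8). The sniffer hangs in the hole by its collar, which rests on the block; its tip is then 15 above the bench, over the stand's origin. Origin: on the bench under its centre
- sheet: fixed cardboard sheet for tested housings, 260 mm (x) by 180 mm (y), 4 mm thick, on the robot's left. Origin: on the bench under its centre
- parts_bin: yellow open plastic parts bin 100 x 140 x 60 mm, beyond the fixture; leave alone. Origin under its centre
- driver: screwdriver 190 mm long lying on the bench; leave alone. Origin under its middle
- jar: small closed grease jar, 56 mm diameter, 70 mm tall; leave alone. Origin under its centre

How it is judged (in metres and radians):
On the way, in this order (a step that is already met when the one before it is completed fails the run):
1. every housing that is present is seated in its nest, nipple in the port slot, while the valve is still shut (y of long_seam_a in the frame of nest_long above 0.032 m and distance between housing_long and nest_long below 0.006 m and angle between each of housing_long, housing_mid, housing_short's own z axis and vertical below 0.08 rad and y of mid_seam_a in the frame of nest_mid above 0.022 m and distance between housing_mid and nest_mid below 0.006 m and y of short_seam_a in the frame of nest_short above 0.012 m and distance between housing_short and nest_short below 0.006 m and value of joint valve below 0.1 rad), for 0.2 s.
2. valve handle over the preset pointer, within 0.12 rad (angle between the x axis of valve_grip and the x axis of preset_tip, either way round below 0.12 rad), for 0.2 s.
3. sniffer tip within 7 mm of the seam of the seated long housing at its nipple end for 0.35 s, so moving slowly (distance between sniffer and long_seam_a below 0.007 m and distance between housing_long and nest_long below 0.006 m), for 0.35 s.
4. sniffer tip within 7 mm of the seam of the seated long housing at its bend for 0.35 s, so moving slowly (distance between sniffer and long_seam_b below 0.007 m and distance between housing_long and nest_long below 0.006 m), for 0.35 s.
5. sniffer tip within 7 mm of the seam of the seated long housing at its far end for 0.35 s, so moving slowly (distance between sniffer and long_seam_c below 0.007 m and distance between housing_long and nest_long below 0.006 m), for 0.35 s.
6. sniffer tip within 7 mm of the seam of the seated mid housing at its nipple end for 0.35 s, so moving slowly (distance between sniffer and mid_seam_a below 0.007 m and distance between housing_mid and nest_mid below 0.006 m), for 0.35 s.
7. sniffer tip within 7 mm of the seam of the seated mid housing at its far end for 0.35 s, so moving slowly (distance between sniffer and mid_seam_c below 0.007 m and distance between housing_mid and nest_mid below 0.006 m), for 0.35 s.
8. sniffer tip within 7 mm of the seam of the seated short housing at its nipple end for 0.35 s, so moving slowly (distance between sniffer and short_seam_a below 0.007 m and distance between housing_short and nest_short below 0.006 m), for 0.35 s.
9. sniffer tip within 7 mm of the seam of the seated short housing at its far end for 0.35 s, so moving slowly (distance between sniffer and short_seam_c below 0.007 m and distance between housing_short and nest_short below 0.006 m), for 0.35 s.
10. valve shut again (below 0.1 rad) while the housings are still in their nests (value of joint valve below 0.1 rad and distance between housing_long and nest_long below 0.006 m and distance between housing_mid and nest_mid below 0.006 m and distance between housing_short and nest_short below 0.006 m), for 0.2 s.
At the end, for the whole second after the job is handed in: Valve shut (below 0.1 rad); sniffer hanging upright in its stand (tip within 10 mm of the stand's centre, collar on the block); every housing present upright, flat and at rest on the cardboard sheet, its centre at least 10 mm inside the edges (value of joint valve below 0.1 rad and horizontal distance between sniffer and stand below 0.01 m and height (world z) of sniffer below 0.021 m and angle between sniffer's own z axis and vertical below 0.14 rad and linear speed of each of sniffer, housing_long, housing_mid, housing_short below 0.02 m/s and x of housing_long in the frame of sheet between -0.12 and 0.12 m and y of housing_long in the frame of sheet between -0.08 and 0.08 m and height (world z) of each of housing_long, housing_mid, housing_short below 0.01 m and angle between each of housing_long, housing_mid, housing_short's own z axis and vertical below 0.1 rad and x of housing_mid in the frame of sheet between -0.12 and 0.12 m and y of housing_mid in the frame of sheet between -0.08 and 0.08 m and x of housing_short in the frame of sheet between -0.12 and 0.12 m and y of housing_short in the frame of sheet between -0.08 and 0.08 m); the robot touches nothing.
It fails at once if a bystander (bin, screwdriver, grease jar) is moved more than 25 mm (distance of any of parts_bin, driver, jar from where it was at the start of the episode above 0.025 m).
Of housing_long, housing_mid, housing_short only 2 to 3 are there at a start; the rules pass over those that are not, and their reading is None.
At some moment in a run one of housing_long, housing_mid, housing_short may be knocked a few centimetres aside while the robot is not near it.
Once in a run the grip may slacken for a moment while it holds something.
It also fails if it takes over 210 s, if anything falls off the work surface, if the arm or the gripper's body presses on something with over 40 N, if the wrist force passes 120 N, or if a joint passes its speed limit or range.

## Working session

There is one attempt and no reset: what is moved stays moved. The work goes in short steps, Python scripts to look and compute and a shell command to move; the robot and the scene stay as the last step left them, time stands still between calls to the robot, and variables do not carry over. Pictures are saved under pics/ and viewed, at most 14 in all, crops included, and the job is handed in when it is done.

```bash
mkdir -p pics; ls; python3 - <<'E'
from bench import r
import cv2
print(r.sense())
for n in("scene","top"):
    p,d=r.snapshot(n); cv2.imwrite(f"pics/{n}0.png",p); print(n,r.calibration(n))
print(r.calibration("wrist"),r.tip_reach)
E
```

```text
pics
{'time': 0.0, 'joint_pos': array([ 6.72987711e+01,  7.51481431e+00,  8.53310967e+01, -8.76988557e-04,
        8.72597182e+01, -4.89346199e+00]), 'qd': array([-0.02417781, -0.02954809,  0.05813562,  0.00253366, -0.03079015,
        0.0869176 ]), 'joint_efforts': array([-4.81081242e-04, -5.69407690e+01, -5.00549126e+01, -2.96457520e-04,
        1.45886501e-02, -3.14875763e-05]), 'tool_pos': array([183.28228403, 570.77828965, 249.23002712]), 'tcp_rot': array([-1.79894681e+02, -8.13779387e-03,  1.62192268e+02]), 'ft_force': array([-0.32620079,  0.75776245,  0.43702553]), 'wrist_torque': array([-0.01550232,  0.01708268, -0.01380915]), 'grip_force': 0.0, 'finger_gap': 85.24674813799663}
scene {'vfov': 57.81968356714723, 'cx': 314.7987175991837, 'cy': 238.57949032389206, 'rvec': array([ 2.31833836,  1.26980542, -0.37286801]), 'tvec': array([-279.1521411 , -416.48904689, 1220.63020418])}
top {'vfov': 45.69713473425202, 'cx': 323.1235527732786, 'cy': 245.22735393381777, 'rvec': array([ 2.17241632, -2.18347819,  0.06922998]), 'tvec': array([ -24.25712316,  599.78386529, 1117.57819234])}
{'vfov': 69.25824708366089, 'cx': 320.89723202735763, 'cy': 242.56086708376904, 'tool_from_camera': array([[ 4.41197784e-05, -9.50858114e-01, -3.09626944e-01,
         7.92946951e+01],
       [ 9.99999947e-01,  1.41917130e-04, -2.93331314e-04,
         2.32414261e-01],
       [ 3.22857827e-04, -3.09626914e-01,  9.50858070e-01,
        -1.24591771e+02],
       [ 0.00000000e+00,  0.00000000e+00,  0.00000000e+00,
         1.00000000e+00]])} 19.0
```

View pics/top0.png

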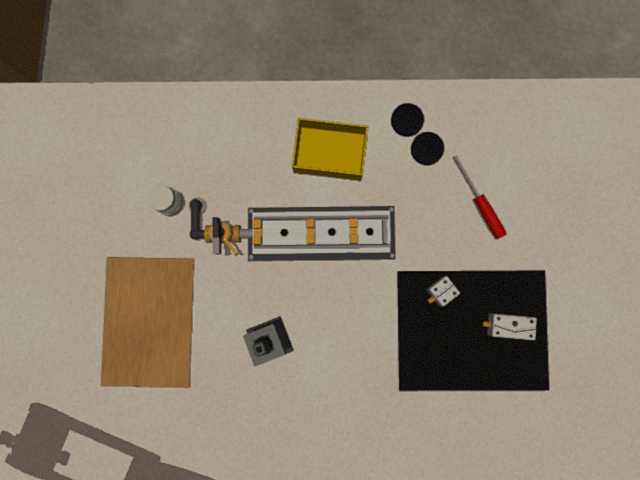

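View pics/scene0.png

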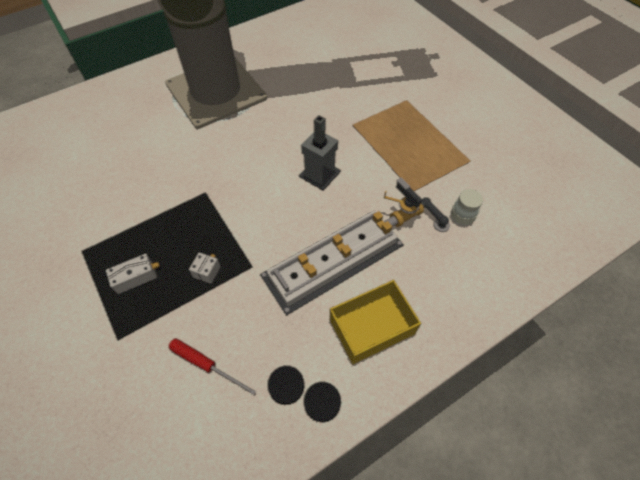

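```bash
cat > h.py <<'E'
import numpy as np, cv2
from scipy.spatial.transform import Rotation as R
from bench import r
def tool():
    s=r.sense(); T=np.eye(4); T[:3,:3]=R.from_euler('xyz',s['tcp_rot'],degrees=True).as_matrix(); T[:3,3]=s['tool_pos']; return T
def world_cam(n,T=None):
    c=r.calibration(n)
    if n=='wrist': W=(tool() if T is None else T)@c['tool_from_camera']
    else:
        W=np.eye(4); Rm=cv2.Rodrigues(c['rvec'])[0]; W[:3,:3]=Rm.T; W[:3,3]=-Rm.T@c['tvec']
    f=240/np.tan(np.radians(c['vfov']/2)); return W,f,c['cx'],c['cy']
def ray(n,uv,T=None):
    W,f,cx,cy=world_cam(n,T); uv=np.atleast_2d(uv).astype(float)
    d=np.c_[(uv[:,0]-cx)/f,(uv[:,1]-cy)/f,np.ones(len(uv))]@W[:3,:3].T
    return W[:3,3],d
def onz(n,uv,z,T=None):
    o,d=ray(n,uv,T); return o+d*((z-o[2])/d[:,2])[:,None]
def cross(n1,u1,T1,n2,u2,T2):
    o1,d1=ray(n1,u1,T1); o2,d2=ray(n2,u2,T2); d1=d1[0];d2=d2[0]
    A=np.c_[d1,-d2]; t=np.linalg.lstsq(A,o2-o1,rcond=None)[0]
    p,q=o1+t[0]*d1,o2+t[1]*d2; return (p+q)/2,np.linalg.norm(p-q)
def go(xyz,yaw=None):
    """what to type: shift in tool axes (m) from here to xyz, and turn about tool z (deg)"""
    T=tool(); d=T[:3,:3].T@(np.array(xyz)-T[:3,3])/1000
    s=r.sense(); y=s['tcp_rot'][2]; rp=s['tcp_rot'][:2]
    az=None if yaw is None else -((yaw-y+180)%360-180)
    print('at',s['tool_pos'].round(1),s['tcp_rot'].round(2),'shift',d.round(4),'az',az if az is None else round(az,2))
def shot(name,n='wrist'):
    T=tool(); p,d=r.snapshot(n); cv2.imwrite(f'pics/{name}.png',p); np.savez(f'pics/{name}.npz',T=T,d=d); return p,d,T
def load(name):
    z=np.load(f'pics/{name}.npz'); return cv2.imread(f'pics/{name}.png'),z['d'],z['T']
E
python3 - <<'E'
from h import *
P=dict(long=(513,327,40),short=(443,292,40),fixNW=(250,208,30),fixSE=(394,259,30),fl=(284,232,30),fm=(332,232,30),fs=(370,231,30),valve=(217,235,90),stand=(270,345,110),pen=(262,345,165),sheet=(148,322,4),jar=(168,200,70),bin=(330,150,60))
for k,(u,v,z) in P.items(): print(k,onz('top',(u,v),z)[0].round(0))
E
python3 - <<'E'
from h import *
p=cv2.imread('pics/top0.png')
c=p[180:390,180:580]; cv2.imwrite('pics/topc.png',cv2.resize(c,(800,420),interpolation=cv2.INTER_CUBIC))
E
```

```text
long [ 437. -395.   40.]
short [ 505. -261.   40.]
fixNW [675. 119.  30.]
fixSE [ 571. -168.   30.]
fl [626.  50.  30.]
fm [625. -45.  30.]
fs [ 627. -121.   30.]
valve [615. 172.  90.]
stand [411.  70. 110.]
pen [417.  78. 165.]
sheet [447. 327.   4.]
jar [685. 272.  70.]
bin [784. -42.  60.]
```

View pics/topc.png

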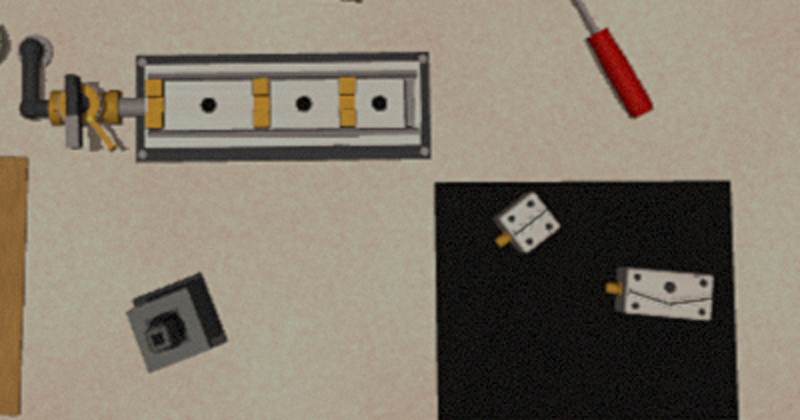

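```bash
cat >> h.py <<'E'
def rows(xyz,yaw,n):
    """per-row shift (m) and az (deg) for n equal rows, tool kept vertical"""
    T=tool(); y=r.sense()['tcp_rot'][2]; a=-((yaw-y+180)%360-180)/n
    d=T[:3,:3].T@(np.array(xyz)-T[:3,3])/1000
    S=sum(R.from_euler('z',k*a,degrees=True).as_matrix() for k in range(n)); t=np.linalg.solve(S,d)
    s=r.sense(); print(round(s['time'],1),'at',s['tool_pos'].round(1),s['tcp_rot'].round(2),'| n',n,'t',t.round(4),'az',round(a,2))
E
python3 -c "
from h import *
rows((620,40,260),90,20); rows((620,40,260),90,24)"
```

```text
0.1 at [183.3 570.8 249.4] [-1.7990e+02 -1.0000e-02  1.6219e+02] | n 20 t [-0.0367  0.001  -0.0005] az 3.61
0.1 at [183.3 570.8 249.4] [-1.7990e+02 -1.0000e-02  1.6219e+02] | n 24 t [-0.0306  0.001  -0.0004] az 3.01
```

```bash
python3 -m handwheel '[[-0.0306,0.001,-0.0004,0,0,3,0.085],[-0.0306,0.001,-0.0004,0,0,3,0.085],[-0.0306,0.001,-0.0004,0,0,3,0.085],[-0.0306,0.001,-0.0004,0,0,3,0.085],[-0.0306,0.001,-0.0004,0,0,3,0.085],[-0.0306,0.001,-0.0004,0,0,3,0.085],[-0.0306,0.001,-0.0004,0,0,3,0.085],[-0.0306,0.001,-0.0004,0,0,3,0.085]]'
python3 -m handwheel '[[-0.0306,0.001,-0.0004,0,0,3,0.085],[-0.0306,0.001,-0.0004,0,0,3,0.085],[-0.0306,0.001,-0.0004,0,0,3,0.085],[-0.0306,0.001,-0.0004,0,0,3,0.085],[-0.0306,0.001,-0.0004,0,0,3,0.085],[-0.0306,0.001,-0.0004,0,0,3,0.085],[-0.0306,0.001,-0.0004,0,0,3,0.085],[-0.0306,0.001,-0.0004,0,0,3,0.085]]'
python3 -m handwheel '[[-0.0306,0.001,-0.0004,0,0,3,0.085],[-0.0306,0.001,-0.0004,0,0,3,0.085],[-0.0306,0.001,-0.0004,0,0,3,0.085],[-0.0306,0.001,-0.0004,0,0,3,0.085],[-0.0306,0.001,-0.0004,0,0,3,0.085],[-0.0306,0.001,-0.0004,0,0,3,0.085],[-0.0306,0.001,-0.0004,0,0,3,0.085],[-0.0306,0.001,-0.0004,0,0,3,0.085]]'
python3 -m handwheel '[[0,0,0,0,0,0,0.085],[0,0,0,0,0,0,0.085]]'
python3 -c "
from h import *
shot('w1'); rows((437,-355,180),85,14); rows((437,-355,180),85,11)"
```

```text
time: 0.77
tool_pos: [402.2, 462.0, 252.9]
tcp_rot: [-179.9, -0.0, 138.0]
ft_force: [0.3, 0.6, 0.8]
finger_gap: 85.2
grip_force: 0.0
time: 1.43
tool_pos: [556.6, 274.2, 256.0]
tcp_rot: [-179.9, -0.0, 114.0]
ft_force: [0.7, -0.5, 0.5]
finger_gap: 85.0
grip_force: 0.0
time: 2.1
tool_pos: [621.3, 39.8, 259.2]
tcp_rot: [-179.9, -0.0, 90.0]
ft_force: [0.6, 0.8, -0.2]
finger_gap: 85.0
grip_force: 0.0
time: 2.27
tool_pos: [621.2, 39.5, 259.3]
tcp_rot: [-179.9, 0.0, 90.0]
ft_force: [-0.2, -0.0, 0.5]
finger_gap: 84.7
grip_force: 0.0
2.3 at [621.1  40.9 259.3] [-1.7994e+02 -3.0000e-02  9.0140e+01] | n 14 t [-0.0288 -0.012   0.0057] az 0.37
2.3 at [621.1  40.9 259.3] [-1.7994e+02 -3.0000e-02  9.0140e+01] | n 11 t [-0.0366 -0.0153  0.0072] az 0.47
```

View pics/w1.png

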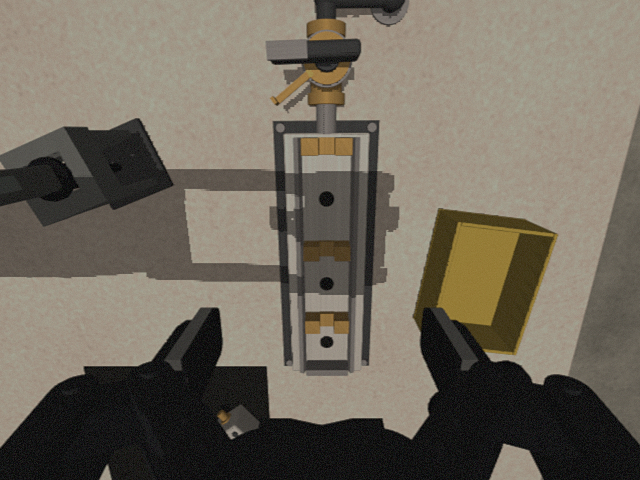

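```bash
cat >> h.py <<'E'
def blob(p,uv,rad,thr,dark=True,amin=4):
    u,v=map(int,uv); x0,y0=max(u-rad,0),max(v-rad,0); g=cv2.cvtColor(p,cv2.COLOR_BGR2GRAY)[y0:v+rad+1,x0:u+rad+1]
    m=((g<thr) if dark else (g>thr)).astype(np.uint8)
    n,l,s,c=cv2.connectedComponentsWithStats(m)
    k=[i for i in range(1,n) if s[i,4]>=amin]
    i=min(k,key=lambda i:np.hypot(*(c[i]+(x0-u,y0-v)))); return c[i]+(x0,y0),s[i,4]
E
python3 - <<'E'
from h import *
p,d,T=load('w1'); t=cv2.imread('pics/top0.png')
for a,b in [((326,199),(284,232)),((326,284),(332,232)),((326,342),(370,231))]:
    g=cv2.cvtColor(p,cv2.COLOR_BGR2GRAY); 
    ca,na=blob(p,a,12,45); cb,nb=blob(t,b,6,70)
    print(ca.round(1),na,cb.round(1),nb,onz('wrist',ca,30,T)[0].round(1),onz('top',cb,30)[0].round(1),cross('wrist',ca,T,'top',cb,None))
for c in [(279,128),(373,128),(289,363),(365,363)]:
    print(onz('wrist',c,8,T)[0].round(1), d[c[1],c[0]])
E
```

```text
[326.2 198.4] 172 [283.9 232.1] 39 [626.5  51.5  30. ] [625.7  50.7  30. ] (array([626.29825049,  50.91212653,  26.41654933]), np.float64(0.5570361575410498))
[326.2 283.4] 134 [331.3 231.2] 41 [627.1 -44.   30. ] [626.9 -43.7  30. ] (array([626.95129808, -43.75058002,  30.49631363]), np.float64(0.19934985549866524))
[326.3 341.6] 101 [369.2 231.2] 39 [ 627.6 -119.2   30. ] [ 626.6 -119.3   30. ] (array([ 627.13116592, -119.33810459,   29.66816071]), np.float64(0.9096761561684827))
[578.  120.4   8. ] 356.46558
[674.5 120.4   8. ] 355.6162
[ 580.3 -165.9    8. ] 445.36514
[ 677.8 -165.8    8. ] 0.0
```

```bash
python3 -m handwheel '[[-0.035,-0.0145,0.0068,0,0,0.5,0.085],[-0.035,-0.0145,0.0068,0,0,0.5,0.085],[-0.035,-0.0145,0.0068,0,0,0.5,0.085],[-0.035,-0.0145,0.0068,0,0,0.5,0.085],[-0.035,-0.0145,0.0068,0,0,0.5,0.085],[-0.035,-0.0145,0.0068,0,0,0.5,0.085]]'
python3 -m handwheel '[[-0.035,-0.0145,0.0068,0,0,0.5,0.085],[-0.035,-0.0145,0.0068,0,0,0.5,0.085],[-0.035,-0.0145,0.0068,0,0,0.5,0.085],[-0.035,-0.0145,0.0068,0,0,0.5,0.085],[0,0,0,0,0,0,0.085],[0,0,0,0,0,0,0.085]]'
python3 -c "
from h import *
shot('w2')"
```

```text
time: 2.82
tool_pos: [529.9, -166.8, 218.7]
tcp_rot: [180.0, -0.0, 87.3]
ft_force: [1.3, -0.5, 0.1]
finger_gap: 85.0
grip_force: 0.0
time: 3.32
tool_pos: [463.2, -303.4, 191.1]
tcp_rot: [-179.9, -0.1, 85.1]
ft_force: [0.8, 0.4, -0.1]
finger_gap: 85.1
grip_force: 0.0
```

View pics/w2.png

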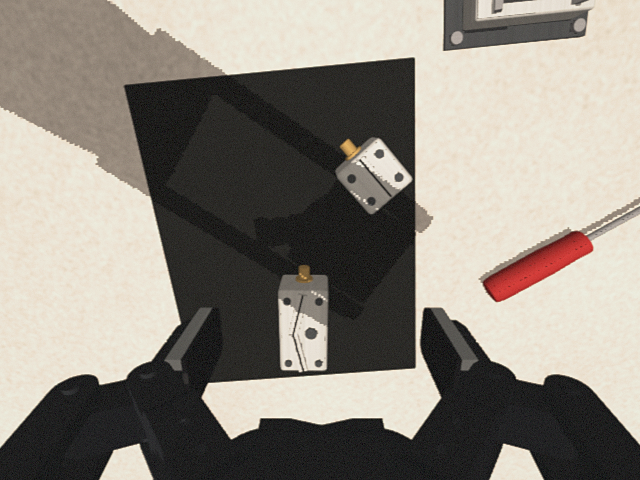

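```bash
cat >> h.py <<'E'
def screws(p,T,pts,z,rad=5,thr=70):
    q=np.array([blob(p,a,rad,thr)[0] for a in pts]); w=onz('wrist',q,z,T); return q,w
E
python3 - <<'E'
from h import *
p,d,T=load('w2')
for nm,pts,tp in [('long',[(286,300),(319,301),(288,363),(318,363)],(513,327)),('short',[(352,179),(379,154),(371,201),(398,177)],(443,292))]:
    q,w=screws(p,T,pts,41); c=w.mean(0); ax=(w[0]+w[1]-w[2]-w[3])/2
    print(nm,q.round(1).tolist(),c.round(1),ax.round(1),np.linalg.norm(w[0]-w[1]),'angle',np.degrees(np.arctan2(-ax[0],ax[1])).round(2))
    print(cross('wrist',q.mean(0),T,'top',tp,None), d[q.mean(0).astype(int)[1],q.mean(0).astype(int)[0]])
W=world_cam('wrist',T)[0]; print(W[:3,3])
rows((437,-380,150),85,3)
E
```

```text
Traceback (most recent call last):
  File "h.py", line 45, in screws
    q=np.array([blob(p,a,rad,thr)[0] for a in pts]); w=onz('wrist',q,z,T); return q,w
                ~~~~^^^^^^^^^^^^^
  File "h.py", line 43, in blob
    i=min(k,key=lambda i:np.hypot(*(c[i]+(x0-u,y0-v)))); return c[i]+(x0,y0),s[i,4]
ValueError: min() iterable argument is empty
```

```bash
cat >> h.py <<'E'
def screws(p,T,pts,z,rad=5):
    g=cv2.cvtColor(p,cv2.COLOR_BGR2GRAY).astype(float); q=[]
    for u,v in pts:
        w=g[v-rad:v+rad+1,u-rad:u+rad+1]; q.append(blob(p,(u,v),rad,(w.min()+np.median(w))/2)[0])
    q=np.array(q); return q,onz('wrist',q,z,T)
def house(nm,p,T,pts,z=41,tp=None):
    q,w=screws(p,T,pts,z); c=w.mean(0); ax=(w[0]+w[1]-w[2]-w[3])/2
    print(nm,q.round(1).tolist(),c.round(1),'len',np.linalg.norm(ax).round(1),'wid',np.linalg.norm(w[0]-w[1]).round(1),np.linalg.norm(w[2]-w[3]).round(1),'angle',np.degrees(np.arctan2(-ax[0],ax[1])).round(2))
    if tp: print(cross('wrist',q.mean(0),T,'top',tp,None))
    return c
E
python3 - <<'E'
from h import *
p,d,T=load('w2')
house('long',p,T,[(286,300),(319,301),(288,363),(318,363)],tp=(514,327))
house('short',p,T,[(352,179),(379,154),(371,201),(398,177)],tp=(443.5,291.5))
for u,v in [(302,320),(302,345),(385,165),(362,190)]: print(d[v,u])
print(world_cam('wrist',T)[0][:3,3])
E
```

```text
long [[286.6, 300.9], [318.6, 301.3], [288.1, 362.8], [318.2, 363.0]] [ 438.7 -397.8   41. ] len 64.4 wid 28.1 28.3 angle -5.36
(array([ 437.8277267 , -397.73107519,   39.32545106]), np.float64(1.6355831581271396))
short [[351.2, 178.4], [378.9, 153.3], [371.1, 200.6], [398.5, 176.8]] [ 509.1 -263.4   41. ] len 24.1 wid 28.2 27.9 angle 37.8
(array([ 506.85344201, -260.28401052,   54.66074286]), np.float64(2.027988676484625))
309.99612
318.40265
267.03925
273.3671
[ 470.3822784  -224.21807111  315.80180279]
```

```bash
python3 -c "
from h import *
rows((438.7,-397.8,110),84.64,5)"
```

```text
3.4 at [ 464.1 -302.5  191.6] [-1.7998e+02 -6.0000e-02  8.5190e+01] | n 5 t [-0.0195 -0.0034  0.0163] az 0.11
```

```bash
python3 -m handwheel '[[-0.0195,-0.0034,0.0163,0,0,0.1,0.085],[-0.0195,-0.0034,0.0163,0,0,0.1,0.085],[-0.0195,-0.0034,0.0163,0,0,0.1,0.085],[-0.0195,-0.0034,0.0163,0,0,0.1,0.085],[-0.0195,-0.0034,0.0163,0,0,0.1,0.085],[0,0,0,0,0,0,0.085],[0,0,0,0,0,0,0.085]]'
python3 -c "
from h import *
shot('w3'); rows((438.7,-397.8,36),84.64,4)"
```

```text
time: 3.95
tool_pos: [439.0, -397.1, 109.3]
tcp_rot: [-179.9, -0.1, 84.8]
ft_force: [0.0, 0.2, 0.9]
finger_gap: 84.8
grip_force: 0.0
4.0 at [ 439.7 -397.2  110.5] [-1.800e+02 -6.000e-02  8.479e+01] | n 4 t [-0.0002 -0.0002  0.0186] az 0.04
```

View pics/w3.png

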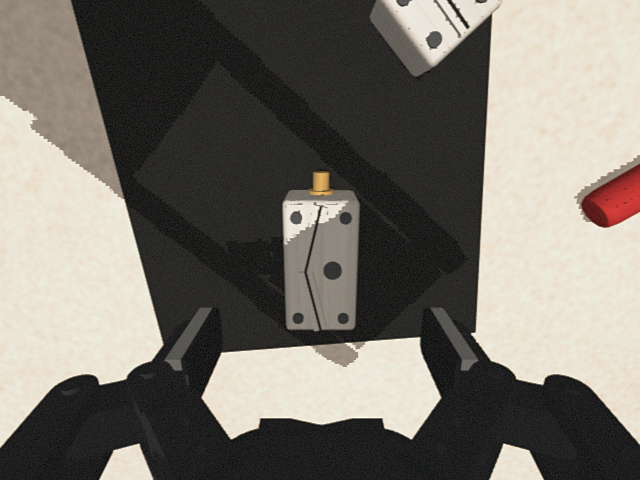

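```bash
python3 -c "
from h import *
p,d,T=load('w3'); house('long',p,T,[(296,217),(346,217),(298,318),(343,318)])"
python3 -m handwheel '[[0,0,0.0186,0,0,0,0.085],[0,0,0.0186,0,0,0,0.085],[0,0,0.0186,0,0,0,0.085],[0,0,0.0186,0,0,0,0.085],[0,0,0,0,0,0,0.085],[0,0,0,0,0,0,0.085]]'
```

```text
long [[296.3, 212.2], [347.0, 213.5], [298.9, 314.5], [339.2, 316.5]] [ 438.9 -395.4   41. ] len 65.8 wid 28.8 25.3 angle -6.61
time: 4.5
tool_pos: [439.2, -397.2, 36.3]
tcp_rot: [-180.0, -0.1, 84.8]
ft_force: [0.9, -0.4, 1.2]
finger_gap: 85.2
grip_force: 0.0
```

```bash
sed -i 's/def house(nm,p,T,pts,z=41,tp=None):/def house(nm,p,T,pts,z=41,tp=None,rad=5):/; s/q,w=screws(p,T,pts,z); c=/q,w=screws(p,T,pts,z,rad); c=/' h.py; python3 -c "
from h import *
p,d,T=load('w3'); house('long',p,T,[(296,217),(346,217),(298,318),(343,318)],rad=10)"
python3 -m handwheel '[[0,0,0,0,0,0,0.03],[0,0,0,0,0,0,0.03],[0,0,0,0,0,0,0.03],[0,0,0,0,0,0,0.03],[0,0,0,0,0,0,0.03],[0,0,0,0,0,0,0.03],[0,0,0,0,0,0,0.03],[0,0,0,0,0,0,0.03]]' 70
python3 -m handwheel '[[0,0,0,0,0,0,0.03],[0,0,0,0,0,0,0.03],[0,0,-0.02,0,0,0,0.03],[0,0,-0.03,0,0,0,0.03],[0,0,-0.03,0,0,0,0.03],[0,0,-0.03,0,0,0,0.03],[0,0,0,0,0,0,0.03],[0,0,0,0,0,0,0.03]]'
python3 -c "
from h import *
shot('w4'); rows((626.9,52.0,150),90.3,14)"
```

```text
long [[295.8, 217.3], [345.3, 217.6], [297.7, 317.9], [342.7, 318.0]] [ 438.7 -397.6   41. ] len 64.8 wid 28.3 28.3 angle -5.44
time: 5.17
tool_pos: [439.5, -399.8, 37.9]
tcp_rot: [179.9, 0.1, 84.7]
ft_force: [0.6, 1.5, 7.9]
finger_gap: 42.9
grip_force: 73.7
time: 5.83
tool_pos: [439.6, -400.1, 148.6]
tcp_rot: [179.8, 0.2, 84.7]
ft_force: [-0.4, -0.9, -3.1]
finger_gap: 42.7
grip_force: 72.5
5.9 at [ 438.5 -398.9  146.2] [1.7997e+02 3.0000e-02 8.4680e+01] | n 14 t [ 0.0328  0.0119 -0.0003] az -0.4
```

View pics/w4.png

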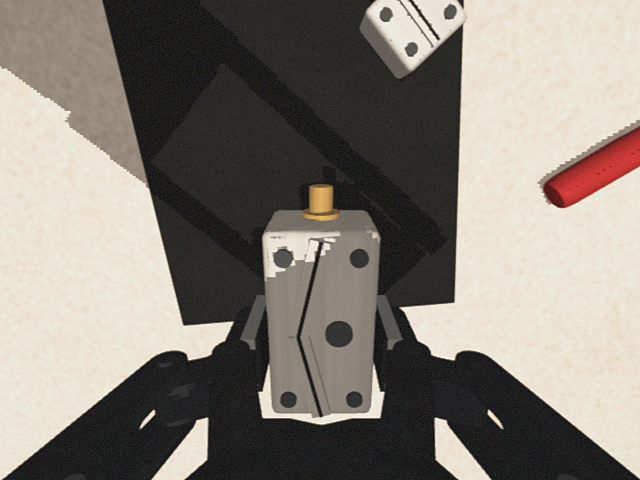

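```bash
cat >> h.py <<'E'
def inhand(p,pts,ztool,rad=12):
    I=np.eye(4); q,w=screws(p,I,pts,ztool,rad); c=w.mean(0); ax=(w[0]+w[1]-w[2]-w[3])/2
    print('in tool',q.round(1).tolist(),c.round(2),'len',np.linalg.norm(ax).round(2),'wid',np.linalg.norm(w[0]-w[1]).round(2),'angle from tool x',np.degrees(np.arctan2(ax[1],ax[0])).round(2))
E
python3 -c "
from h import *
p,d,T=load('w4')
for z in(-3,-5,-7): inhand(p,[(283,258),(359,258),(289,399),(354,399)],z)"
python3 -m handwheel '[[0.0328,0.0119,-0.001,0,0,-0.4,0.03],[0.0328,0.0119,-0.001,0,0,-0.4,0.03],[0.0328,0.0119,-0.001,0,0,-0.4,0.03],[0.0328,0.0119,-0.001,0,0,-0.4,0.03],[0.0328,0.0119,-0.001,0,0,-0.4,0.03],[0.0328,0.0119,-0.001,0,0,-0.4,0.03],[0.0328,0.0119,-0.001,0,0,-0.4,0.03]]'
python3 -m handwheel '[[0.0328,0.0119,-0.001,0,0,-0.4,0.03],[0.0328,0.0119,-0.001,0,0,-0.4,0.03],[0.0328,0.0119,-0.001,0,0,-0.4,0.03],[0.0328,0.0119,-0.001,0,0,-0.4,0.03],[0.0328,0.0119,-0.001,0,0,-0.4,0.03],[0.0328,0.0119,-0.001,0,0,-0.4,0.03],[0.0328,0.0119,-0.001,0,0,-0.4,0.03]]'
python3 -m handwheel '[[0,0,0,0,0,0,0.03],[0,0,0,0,0,0,0.03],[0,0,0,0,0,0,0.03]]'
python3 -c "
from h import *
shot('w5'); rows((626.9,52.0,120),90.3,2)"
```

```text
in tool [[282.7, 257.7], [358.9, 258.0], [288.0, 399.2], [353.9, 399.1]] [ 1.46  0.19 -3.  ] len 65.05 wid 28.42 angle from tool x -0.05
in tool [[282.7, 257.7], [358.9, 258.0], [288.0, 399.2], [353.9, 399.1]] [ 2.75  0.19 -5.  ] len 63.98 wid 27.96 angle from tool x -0.05
in tool [[282.7, 257.7], [358.9, 258.0], [288.0, 399.2], [353.9, 399.1]] [ 4.04  0.19 -7.  ] len 62.91 wid 27.49 angle from tool x -0.05
time: 6.47
tool_pos: [536.8, -173.5, 150.2]
tcp_rot: [-179.8, -0.1, 87.5]
ft_force: [0.8, -0.4, -2.1]
finger_gap: 42.8
grip_force: 72.3
time: 7.05
tool_pos: [625.1, 53.5, 156.9]
tcp_rot: [-179.7, 0.0, 90.3]
ft_force: [0.8, -0.8, -2.7]
finger_gap: 42.6
grip_force: 72.3
time: 7.3
tool_pos: [625.0, 51.8, 157.4]
tcp_rot: [-179.8, 0.0, 90.3]
ft_force: [-0.6, -0.5, -2.7]
finger_gap: 42.6
grip_force: 72.5
7.3 at [625.2  51.1 157.9] [-1.798e+02  2.000e-02  9.027e+01] | n 2 t [0.0004 0.0009 0.019 ] az -0.02
```

View pics/w5.png

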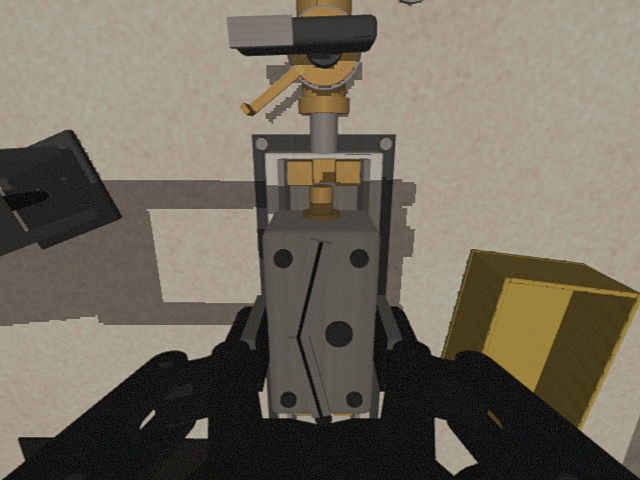

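```bash
cat >> h.py <<'E'
def pts3(n,d,uv,T=None):
    W,f,cx,cy=world_cam(n,T); uv=np.atleast_2d(uv).astype(float); z=np.array([np.median(d[int(v)-1:int(v)+2,int(u)-1:int(u)+2]) for u,v in uv])
    return (np.c_[(uv[:,0]-cx)/f,(uv[:,1]-cy)/f,np.ones(len(uv))]*z[:,None])@W[:3,:3].T+W[:3,3]
E
python3 - <<'E'
from h import *
p,d,T=load('w5'); I=np.eye(4)
print('top in tool',pts3('wrist',d,[(300,270),(345,270),(285,340),(360,300),(300,395)],I).round(1).tolist())
print('blocks',pts3('wrist',d,[(300,172),(348,172),(300,180),(348,180)],T).round(1).tolist())
hsv=cv2.cvtColor(p,cv2.COLOR_BGR2HSV); m=cv2.inRange(hsv,(10,120,60),(30,255,255)); m[:,:285]=0;m[:155]=0;m[190:]=0
for v in (164,168,172,176,180,184): 
    u=np.where(m[v])[0]; print(v,u.min() if len(u) else None,u.max() if len(u) else None,[int(x) for x in u[1:][np.diff(u)>2]],[int(x) for x in u[:-1][np.diff(u)>2]])
for u in (295,305,345,352): v=np.where(m[:,u])[0]; print(u,v.min(),v.max(),[p[k,u].tolist() for k in range(v.min()-1,v.max()+3,3)][:10])
inhand(p,[(283,258),(359,258),(289,399),(354,399)],-5)
E
```

```text
top in tool [[29.6, -7.6, -4.2], [29.5, 9.2, -3.9], [-0.9, -14.2, -3.9], [17.0, 15.3, -4.0], [-28.0, -8.7, -3.9]]
blocks [[610.9, 104.9, 53.1], [642.1, 105.0, 52.9], [610.8, 99.7, 53.0], [642.2, 99.9, 53.0]]
164 287 360 [] []
168 287 360 [] []
172 287 359 [] []
176 288 359 [] []
180 288 359 [] []
184 288 359 [320, 336] [311, 322]
295 160 185 [[57, 69, 82], [70, 122, 157], [70, 123, 159], [61, 113, 150], [69, 122, 156], [71, 123, 156], [69, 118, 155], [60, 110, 144], [71, 123, 158], [78, 85, 87]]
305 160 185 [[53, 68, 80], [66, 119, 155], [70, 123, 160], [70, 121, 159], [62, 121, 156], [71, 125, 161], [68, 122, 156], [70, 123, 155], [73, 124, 158], [81, 86, 92]]
345 160 184 [[52, 69, 78], [70, 121, 157], [71, 123, 161], [73, 122, 156], [68, 119, 154], [67, 118, 153], [64, 116, 151], [63, 113, 149], [43, 71, 93], [82, 87, 92]]
352 160 185 [[52, 65, 75], [67, 118, 153], [68, 122, 158], [71, 123, 160], [70, 123, 160], [68, 119, 158], [69, 120, 153], [73, 121, 154], [47, 75, 96], [87, 89, 95]]
in tool [[282.6, 258.2], [358.8, 258.1], [288.0, 399.3], [353.9, 399.2]] [ 2.66  0.19 -5.  ] len 63.92 wid 28.0 angle from tool x -0.07
```

```bash
python3 -m handwheel '[[-0.0018,0.001,0.02,0,0,0,0.03],[0,0,0.02,0,0,0,0.03],[0,0,0.015,0,0,0,0.03],[0,0,0.005,0,0,0,0.03],[0,0,0,0,0,0,0.03],[0,0,0,0,0,0,0.03]]'
python3 - <<'E'
from h import *
p,d,T=shot('w6'); rows((626.1,49.6,66),90.3,1)
cv2.imwrite('pics/w6c.png',cv2.resize(p[130:450,200:440],(480,640))[:600])
E
```

```text
time: 7.85
tool_pos: [627.3, 49.1, 100.1]
tcp_rot: [-180.0, 0.0, 90.2]
ft_force: [0.1, -0.2, -1.7]
finger_gap: 42.6
grip_force: 72.4
7.9 at [628.   49.4 101. ] [179.93   0.    90.24] | n 1 t [ 0.0003 -0.002   0.035 ] az -0.06
```

View pics/w6c.png

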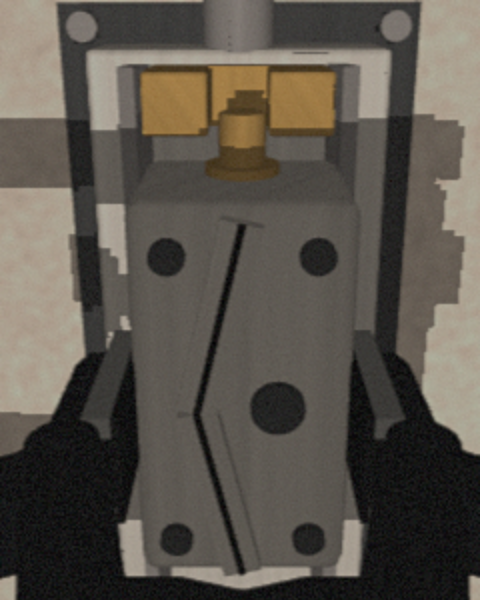

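```bash
python3 - <<'E'
from h import *
p,d,T=load('w6'); I=np.eye(4)
Td=pts3('wrist',d,[(280,180),(350,180)],I); print(Td.round(1))
print('nest end in tool',onz('wrist',[(285,196.7),(353,196.7)],Td[:,2].mean(),I).round(2))
hsv=cv2.cvtColor(p,cv2.COLOR_BGR2HSV); m=cv2.inRange(hsv,(10,120,60),(30,255,255))
u=np.where(m[180,250:400])[0]+250; print(u.min(),u.max(),onz('wrist',[(u.min()-.5,180),(u.max()+.5,180)],Td[:,2].mean(),I).round(2))
inhand(p,[(283,258),(359,258),(289,399),(354,399)],-4)
E
```

```text
[[ 55.9 -19.9  47.2]
 [ 56.   14.5  47.1]]
nest end in tool [[ 47.68 -17.69  47.12]
 [ 47.68  16.19  47.12]]
271 366 [[ 55.94 -24.54  47.12]
 [ 55.95  22.58  47.12]]
in tool [[282.6, 258.2], [358.9, 258.1], [288.0, 399.3], [353.9, 399.1]] [ 2.03  0.19 -4.  ] len 64.41 wid 28.25 angle from tool x -0.08
```

```bash
python3 -m handwheel '[[0.0008,-0.0011,0,0,0,0,0.03],[0,0,0.008,0,0,0,0.03],[0,0,0.008,0,0,0,0.03],[0,0,0.008,0,0,0,0.03],[0,0,0.006,0,0,0,0.03],[0,0,0,0,0,0,0.03],[0,0,0,0,0,0,0.03]]'
python3 -m handwheel '[[0,0,0.0015,0,0,0,0.03],[0,0,0.0015,0,0,0,0.03],[0,0,0,0,0,0,0.03],[0,0,0,0,0,0,0.03]]'
```

```text
time: 8.48
tool_pos: [625.6, 50.9, 68.8]
tcp_rot: [-179.9, 0.0, 90.3]
ft_force: [-0.5, 0.0, -3.1]
finger_gap: 42.5
grip_force: 72.5
time: 8.82
tool_pos: [626.6, 50.8, 67.2]
tcp_rot: [180.0, 0.0, 90.3]
ft_force: [0.6, 0.0, -2.8]
finger_gap: 42.3
grip_force: 72.5
```

```bash
python3 -m handwheel '[[0,0,0.0012,0,0,0,0.03],[0,0,0.0012,0,0,0,0.03],[0,0,0,0,0,0,0.03],[0,0,0,0,0,0,0.03]]'
python3 -m handwheel '[[0,0,0.001,0,0,0,0.03],[0,0,0,0,0,0,0.03],[0,0,0,0,0,0,0.03]]'
python3 -m handwheel '[[0,0,0.001,0,0,0,0.03],[0,0,0,0,0,0,0.03],[0,0,0,0,0,0,0.03]]'
```

```text
time: 9.15
tool_pos: [626.7, 50.9, 65.0]
tcp_rot: [180.0, -0.0, 90.3]
ft_force: [0.3, 0.4, -0.2]
finger_gap: 42.4
grip_force: 72.6
time: 9.4
tool_pos: [626.8, 50.9, 65.0]
tcp_rot: [180.0, 0.0, 90.3]
ft_force: [-5.4, 0.1, 7.8]
finger_gap: 42.4
grip_force: 73.7
time: 9.65
tool_pos: [626.8, 50.9, 65.0]
tcp_rot: [180.0, 0.0, 90.3]
ft_force: [-10.9, 1.7, 16.4]
finger_gap: 42.6
grip_force: 74.6
```

```bash
python3 -m handwheel '[[0,0,-0.001,0,0,0,0.06],[0,0,0,0,0,0,0.06],[0,0,0,0,0,0,0.06],[0,0,0,0,0,0,0.06],[0,0,0,0,0,0,0.06],[0,0,-0.02,0,0,0,0.085],[0,0,-0.03,0,0,0,0.085],[0,0,-0.035,0,0,0,0.085]]'
python3 -m handwheel '[[0,0,-0.025,0,0,0,0.085],[0,0,0,0,0,0,0.085],[0,0,0,0,0,0,0.085]]'
python3 - <<'E'
from h import *
p,d,T=shot('w7')
cv2.imwrite('pics/w7c.png',p[:440])
rows((509,-263,150),127.8,12);rows((500,-313,200),127.8,12)
E
```

```text
time: 10.32
tool_pos: [624.4, 50.8, 146.6]
tcp_rot: [-179.7, -0.0, 90.3]
ft_force: [1.1, -0.2, 0.9]
finger_gap: 85.2
grip_force: 0.0
time: 10.57
tool_pos: [628.0, 50.8, 176.2]
tcp_rot: [179.7, 0.0, 90.3]
ft_force: [-1.1, -0.3, -0.1]
finger_gap: 85.2
grip_force: 0.0
10.6 at [626.7  50.8 174. ] [179.93   0.    90.29] | n 12 t [-0.0224 -0.0175  0.002 ] az -3.13
10.6 at [626.7  50.8 174. ] [179.93   0.    90.29] | n 12 t [-0.0262 -0.0195 -0.0022] az -3.13
```

View pics/w7c.png

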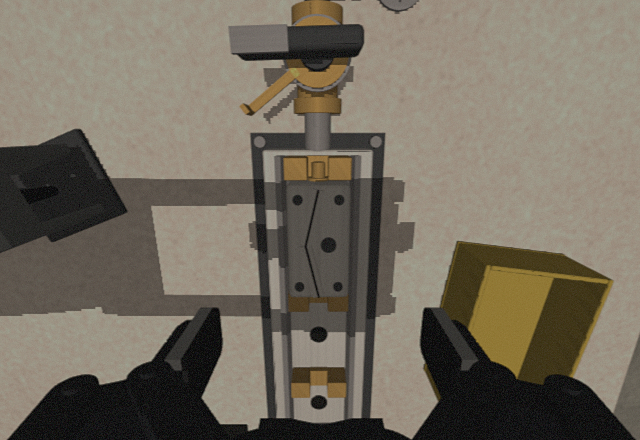

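```bash
python3 -m handwheel '[[-0.0224,-0.0175,0.002,0,0,-3.13,0.085],[-0.0224,-0.0175,0.002,0,0,-3.13,0.085],[-0.0224,-0.0175,0.002,0,0,-3.13,0.085],[-0.0224,-0.0175,0.002,0,0,-3.13,0.085],[-0.0224,-0.0175,0.002,0,0,-3.13,0.085],[-0.0224,-0.0175,0.002,0,0,-3.13,0.085],[-0.0224,-0.0175,0.002,0,0,-3.13,0.085],[-0.0224,-0.0175,0.002,0,0,-3.13,0.085]]'
python3 -m handwheel '[[-0.0224,-0.0175,0.002,0,0,-3.13,0.085],[-0.0224,-0.0175,0.002,0,0,-3.13,0.085],[-0.0224,-0.0175,0.002,0,0,-3.13,0.085],[-0.0224,-0.0175,0.002,0,0,-3.13,0.085],[0,0,0,0,0,0,0.085],[0,0,0,0,0,0,0.085],[0,0,0,0,0,0,0.085]]'
python3 - <<'E'
from h import *
p,d,T=load('w7'); house('long in nest',p,T,[(298,200),(339,200),(299,287),(338,287)],z=68)
p,d,T=shot('w8')
g=cv2.cvtColor(p,cv2.COLOR_BGR2GRAY)[150:420,220:420]
g=cv2.adaptiveThreshold(g,255,cv2.ADAPTIVE_THRESH_MEAN_C,cv2.THRESH_BINARY_INV,31,25)
n,l,s,c=cv2.connectedComponentsWithStats(g)
for i in range(1,n):
    if 40<s[i,4]<400 and max(s[i,2:4])<25: print(s[i],c[i]+(220,150))
E
```

```text
time: 11.28
tool_pos: [522.8, -151.2, 155.3]
tcp_rot: [-179.9, -0.2, 115.5]
ft_force: [0.1, -0.4, -0.8]
finger_gap: 85.0
grip_force: 0.0
time: 11.87
tool_pos: [508.3, -262.2, 147.9]
tcp_rot: [-180.0, -0.2, 127.8]
ft_force: [1.1, 0.4, 0.2]
finger_gap: 84.8
grip_force: 0.0Traceback (most recent call last):
  File "<stdin>", line 2, in <module>
  File "h.py", line 52, in house
    q,w=screws(p,T,pts,z,rad); c=w.mean(0); ax=(w[0]+w[1]-w[2]-w[3])/2
        ~~~~~~^^^^^^^^^^^^^^^
  File "h.py", line 49, in screws
    w=g[v-rad:v+rad+1,u-rad:u+rad+1]; q.append(blob(p,(u,v),rad,(w.min()+np.median(w))/2)[0])
                                               ~~~~^^^^^^^^^^^^^^^^^^^^^^^^^^^^^^^^^^^^^^
  File "h.py", line 43, in blob
    i=min(k,key=lambda i:np.hypot(*(c[i]+(x0-u,y0-v)))); return c[i]+(x0,y0),s[i,4]
ValueError: min() iterable argument is empty
```

```bash
python3 - <<'E'
from h import *
p,d,T=load('w7'); 
house('long in nest',p,T,[(298,200),(339,200),(299,287),(338,287)],z=68,rad=8)
p,d,T=shot('w8')
g=cv2.cvtColor(p,cv2.COLOR_BGR2GRAY)[150:420,220:420]
g=cv2.adaptiveThreshold(g,255,cv2.ADAPTIVE_THRESH_MEAN_C,cv2.THRESH_BINARY_INV,31,25)
n,l,s,c=cv2.connectedComponentsWithStats(g)
for i in range(1,n):
    if 40<s[i,4]<400 and max(s[i,2:4])<25: print(s[i],c[i]+(220,150))
E
```

```text
long in nest [[297.1, 199.6], [338.9, 199.5], [299.1, 286.3], [337.4, 286.2]] [626.8  52.9  68. ] len 64.4 wid 28.3 28.2 angle 0.33
[107  44  17  16 133] [332.90225564 203.        ]
[76 80 10 10 77] [300.35064935 234.35064935]
[116  80  10  10  78] [340.32051282 234.57692308]
[ 77 112   9  10  65] [300.56923077 266.49230769]
[116 112   9  10  69] [339.75362319 266.76811594]
```

View pics/w8.png

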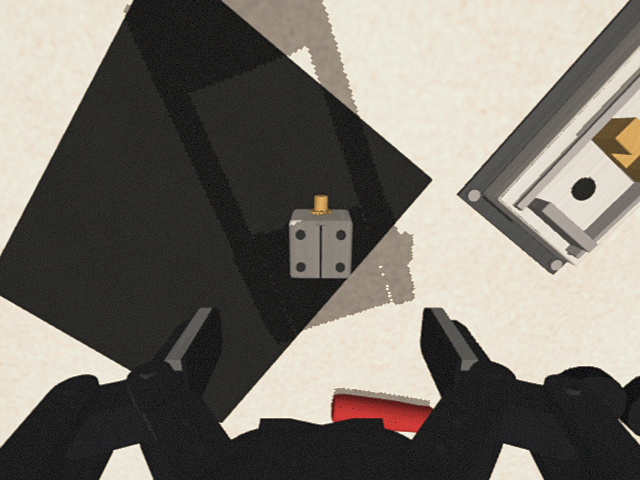

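```bash
python3 - <<'E'
from h import *
p,d,T=load('w8'); c=house('short',p,T,[(300,234),(340,234),(300,266),(340,266)],rad=8)
rows((c[0],c[1],36),127.8,5)
E
```

```text
short [[300.0, 234.4], [340.7, 234.6], [300.3, 266.6], [340.0, 266.9]] [ 509.1 -263.8   41. ] len 24.1 wid 28.3 28.4 angle 37.38
11.9 at [ 508.6 -261.8  148.3] [-1.7997e+02 -1.4000e-01  1.2783e+02] | n 5 t [-0.0004 -0.0002  0.0225] az 0.01
```

```bash
python3 -m handwheel '[[0,-0.0002,0.0225,0,0,0.3,0.085],[0,-0.0002,0.0225,0,0,0,0.085],[0,-0.0002,0.0225,0,0,0,0.085],[0,0,0.0225,0,0,0,0.085],[0,0,0.0222,0,0,0,0.085],[0,0,0,0,0,0,0.085],[0,0,0,0,0,0,0.085]]'
python3 -m handwheel '[[0,0,0,0,0,0,0.03],[0,0,0,0,0,0,0.03],[0,0,0,0,0,0,0.03],[0,0,0,0,0,0,0.03],[0,0,0,0,0,0,0.03],[0,0,0,0,0,0,0.03],[0,0,0,0,0,0,0.03],[0,0,0,0,0,0,0.03]]' 70
python3 -m handwheel '[[0,0,0,0,0,0,0.03],[0,0,0,0,0,0,0.03],[0,0,-0.02,0,0,0,0.03],[0,0,-0.03,0,0,0,0.03],[0,0,-0.03,0,0,0,0.03],[0,0,-0.03,0,0,0,0.03],[0,0,0,0,0,0,0.03],[0,0,0,0,0,0,0.03]]'
python3 -c "
from h import *
shot('w9'); rows((626.3,-120,150),90.3,8)"
```

```text
time: 12.5
tool_pos: [507.6, -261.5, 36.0]
tcp_rot: [-179.9, -0.2, 127.6]
ft_force: [0.2, -0.1, 0.1]
finger_gap: 84.9
grip_force: 0.0
time: 13.17
tool_pos: [510.1, -264.2, 39.5]
tcp_rot: [179.9, 0.2, 127.5]
ft_force: [0.5, 1.6, 7.2]
finger_gap: 42.1
grip_force: 73.1
time: 13.83
tool_pos: [510.2, -264.5, 150.5]
tcp_rot: [179.9, 0.3, 127.5]
ft_force: [-0.6, -0.2, -1.1]
finger_gap: 42.4
grip_force: 72.1
13.9 at [ 509.  -263.7  148.2] [1.7997e+02 1.0000e-01 1.2754e+02] | n 8 t [ 0.0116  0.0205 -0.0002] az 4.66
```

```bash
python3 -m handwheel '[[0.0116,0.0205,-0.0005,0,0,4.66,0.03],[0.0116,0.0205,-0.0005,0,0,4.66,0.03],[0.0116,0.0205,-0.0005,0,0,4.66,0.03],[0.0116,0.0205,-0.0005,0,0,4.66,0.03],[0.0116,0.0205,-0.0005,0,0,4.66,0.03],[0.0116,0.0205,-0.0005,0,0,4.66,0.03],[0.0116,0.0205,-0.0005,0,0,4.66,0.03],[0.0116,0.0205,-0.0005,0,0,4.66,0.03]]'
python3 -m handwheel '[[0,0,0.015,0,0,0,0.03],[0,0,0.02,0,0,0,0.03],[0,0,0.01,0,0,0,0.03],[0,0,0,0,0,0,0.03],[0,0,0,0,0,0,0.03]]'
python3 - <<'E'
from h import *
p,d,T=shot('w10'); rows((626.3,-120,66),90.3,1); I=np.eye(4)
cv2.imwrite('pics/w10c.png',cv2.resize(p[130:450,200:440],(480,640))[:600])
E
```

```text
time: 14.55
tool_pos: [625.0, -118.5, 148.7]
tcp_rot: [-179.8, -0.1, 90.1]
ft_force: [0.4, -0.3, -1.6]
finger_gap: 42.5
grip_force: 72.0
time: 14.97
tool_pos: [624.2, -119.8, 104.3]
tcp_rot: [-179.8, -0.1, 90.3]
ft_force: [0.4, -0.2, 0.3]
finger_gap: 42.4
grip_force: 72.0
15.0 at [ 625.2 -120.1  105.9] [-1.7992e+02 -2.0000e-02  9.0250e+01] | n 1 t [0.0001 0.0011 0.0399] az -0.05
```

View pics/w10c.png

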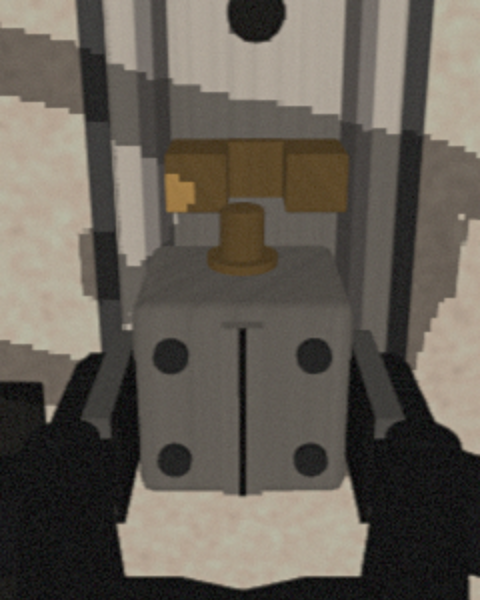

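```bash
python3 - <<'E'
from h import *
p,d,T=load('w10'); I=np.eye(4)
Td=pts3('wrist',d,[(293,225),(358,225)],I); print(Td.round(1), pts3('wrist',d,[(305,320),(335,320),(305,350)],I).round(1).tolist())
z=Td[:,2].mean(); print('nest end',onz('wrist',[(282.5,235.3),(374,235.3)],z,I).round(2),'slot centre',onz('wrist',[(328.4,220)],z,I).round(2))
for zz in(-4,-3): inhand(p,[(285,308),(357,308),(287,360),(355,360)],zz)
E
```

```text
[[ 31.9 -14.4  51.5]
 [ 32.   19.6  51.3]] [[7.5, -6.1, -2.7], [7.5, 5.8, -2.6], [-6.7, -6.3, -2.4]]
nest end [[ 26.28 -20.12  51.41]
 [ 26.29  28.29  51.41]] slot centre [[34.62  4.11 51.41]]
in tool [[285.0, 307.7], [356.6, 307.5], [287.0, 359.6], [354.8, 359.4]] [ 1.8   0.19 -4.  ] len 23.85 wid 27.83 angle from tool x -0.02
in tool [[285.0, 307.7], [356.6, 307.5], [287.0, 359.6], [354.8, 359.4]] [ 1.16  0.19 -3.  ] len 24.05 wid 28.06 angle from tool x -0.02
```

```bash
python3 -m handwheel '[[0.0003,0.0032,0.01,0,0,0,0.03],[0,0,0.01,0,0,0,0.03],[0,0,0,0,0,0,0.03],[0,0,0,0,0,0,0.03],[0,0,0,0,0,0,0.03]]'
python3 - <<'E'
from h import *
p,d,T=shot('w11'); rows((626.3,-120,66),90.3,1); I=np.eye(4)
hsv=cv2.cvtColor(p,cv2.COLOR_BGR2HSV); m=cv2.inRange(hsv,(8,110,35),(30,255,255))
n,l,s,c=cv2.connectedComponentsWithStats(m); print([x.tolist() for x in s[1:] if x[4]>60])
for v in range(190,260,4):
    u=np.where(m[v,240:420])[0]+240
    if len(u)>8: print(v,u.min(),u.max(),[(int(a),int(b)) for a,b in zip(u[:-1],u[1:]) if b-a>2])
for u in (285,292,360,366): v=np.where(m[180:290,u])[0]+180; print(u,v.min(),v.max()) if len(v) else None
E
```

```text
time: 15.43
tool_pos: [628.9, -119.7, 86.3]
tcp_rot: [-180.0, -0.0, 90.3]
ft_force: [0.5, 0.1, -1.8]
finger_gap: 42.7
grip_force: 72.0
15.5 at [ 629.2 -119.8   86.7] [1.7998e+02 1.0000e-02 9.0270e+01] | n 1 t [-0.0002 -0.0029  0.0207] az -0.03
[[491, 0, 149, 284, 32090], [256, 3, 122, 56, 5910], [267, 206, 102, 62, 4503]]
206 274 362 [(354, 357)]
210 271 365 []
214 268 367 []
218 268 368 []
222 267 368 []
226 268 368 []
230 268 367 []
234 268 367 []
238 268 367 [(302, 311), (331, 334)]
242 268 367 [(302, 311), (331, 334)]
246 270 365 [(300, 311), (331, 336), (347, 353), (354, 357), (358, 363)]
250 311 331 []
254 306 335 []
258 304 338 []
285 206 246
292 206 246
360 206 245
366 212 245
```

```bash
python3 -m handwheel '[[0,-0.0015,0.004,0,0,0,0.03],[0,0,0,0,0,0,0.03],[0,0,0,0,0,0,0.03],[0,0,0,0,0,0,0.03]]'
python3 - <<'E'
from h import *
p,d,T=shot('w12'); rows((626.3,-120,66),90.3,1); I=np.eye(4)
hsv=cv2.cvtColor(p,cv2.COLOR_BGR2HSV); m=cv2.inRange(hsv,(8,110,35),(30,255,255))
v=225;u=np.where(m[v,240:420])[0]+240; vv=np.median([np.where(m[180:290,k])[0].max()+180 for k in (282,290,358,362)])
Td=pts3('wrist',d,[(285,225),(360,225)],I); z=Td[:,2].mean(); print(u.min(),u.max(),vv,z, T[2,3]-z)
print('block',onz('wrist',[(u.min()-.5,v),(u.max()+.5,v),(320,vv+.5)],z,I).round(2))
for v in (242,246,250,256): q=np.where(m[v,240:420])[0]+240; print(v,q.min(),q.max(),[(int(a),int(b)) for a,b in zip(q[:-1],q[1:]) if b-a>2])
inhand(p,[(285,308),(357,308),(287,360),(355,360)],-2.6)
E
```

```text
time: 15.82
tool_pos: [627.5, -119.7, 82.4]
tcp_rot: [-180.0, -0.0, 90.3]
ft_force: [-0.2, 0.5, -1.5]
finger_gap: 42.1
grip_force: 72.0
15.9 at [ 627.6 -119.7   82.5] [179.99   0.    90.27] | n 1 t [-0.0003 -0.0013  0.0165] az -0.03
269 372 248.0 29.26001883304822 53.1646129136314
block [[ 37.93 -23.8   29.26]
 [ 37.93  23.84  29.26]
 [ 26.54  -0.22  29.26]]
242 270 371 [(304, 311), (331, 337)]
246 270 371 [(304, 311), (331, 338)]
250 310 331 []
256 304 337 []
in tool [[284.9, 307.7], [356.6, 307.6], [286.9, 359.6], [354.8, 359.4]] [ 0.89  0.18 -2.6 ] len 24.08 wid 28.2 angle from tool x -0.08
```

```bash
python3 -m handwheel '[[0.0006,0,0.005,0,0,0,0.03],[0,0,0.005,0,0,0,0.03],[0,0,0.003,0,0,0,0.03],[0,0,0.0015,0,0,0,0.03],[0,0,0.001,0,0,0,0.03],[0,0,0,0,0,0,0.03],[0,0,0,0,0,0,0.03]]'
python3 -m handwheel '[[0,0,0.001,0,0,0,0.03],[0,0,0.0005,0,0,0,0.03],[0,0,0,0,0,0,0.03],[0,0,0,0,0,0,0.03]]'
python3 -m handwheel '[[0,0,0.001,0,0,0,0.03],[0,0,0,0,0,0,0.03],[0,0,0,0,0,0,0.03]]'
```

```text
time: 16.45
tool_pos: [627.6, -119.2, 66.9]
tcp_rot: [180.0, 0.0, 90.3]
ft_force: [-0.6, -1.3, -1.4]
finger_gap: 42.2
grip_force: 72.0
time: 16.78
tool_pos: [627.8, -119.2, 66.5]
tcp_rot: [180.0, 0.0, 90.3]
ft_force: [-4.7, 1.0, 5.9]
finger_gap: 42.5
grip_force: 73.0
time: 17.03
tool_pos: [627.9, -119.2, 66.5]
tcp_rot: [180.0, 0.0, 90.3]
ft_force: [-8.1, 2.7, 13.8]
finger_gap: 42.4
grip_force: 73.7
```

```bash
python3 -m handwheel '[[0,0,-0.001,0,0,0,0.06],[0,0,0,0,0,0,0.06],[0,0,0,0,0,0,0.06],[0,0,0,0,0,0,0.06],[0,0,0,0,0,0,0.06],[0,0,-0.02,0,0,0,0.085],[0,0,-0.03,0,0,0,0.085],[0,0,-0.035,0,0,0,0.085]]'
python3 -m handwheel '[[0,0,-0.035,0,0,0,0.085],[0,0,-0.03,0,0,0,0.085],[0,0,0,0,0,0,0.085],[0,0,0,0,0,0,0.085]]'
python3 - <<'E'
from h import *
p,d,T=shot('w13')
g=cv2.cvtColor(p,cv2.COLOR_BGR2GRAY)
g=cv2.adaptiveThreshold(g,255,cv2.ADAPTIVE_THRESH_MEAN_C,cv2.THRESH_BINARY_INV,31,15)
n,l,s,c=cv2.connectedComponentsWithStats(g[100:420,250:400])
for i in range(1,n):
    if 20<s[i,4]<200 and max(s[i,2:4])<20: print(s[i],(c[i]+(250,100)).round(1),onz('wrist',c[i]+(250,100),68,T)[0].round(1))
p,d,T=load('w7')
print('handle',pts3('wrist',d,[(240,33),(355,33),(300,33),(247,105),(300,70)],T).round(1).tolist(),onz('wrist',[(229.5,38),(364.5,38)],96,T).round(1).tolist())
rows((620,110,190),90.3,8)
E
```

```text
time: 17.7
tool_pos: [625.6, -118.6, 148.4]
tcp_rot: [-179.7, -0.1, 90.3]
ft_force: [0.0, -0.2, -0.1]
finger_gap: 85.2
grip_force: 0.0
time: 18.03
tool_pos: [629.2, -119.6, 218.7]
tcp_rot: [179.7, 0.1, 90.3]
ft_force: [0.2, 0.2, -1.1]
finger_gap: 85.1
grip_force: 0.0
[ 47 111   9   9  65] [300.9 214.9] [ 613.9 -106.4   68. ]
[ 82 111   8   9  57] [335.3 214.6] [ 641.8 -106.    68. ]
[ 48 139   8   9  56] [301.4 242.9] [ 614.  -130.3   68. ]
[ 81 139   9   9  52] [335.1 242.8] [ 642.1 -130.1   68. ]
handle [[586.3, 177.3, 97.2], [645.5, 177.7, 97.0], [617.2, 177.5, 97.0], [581.5, 144.8, 64.7], [614.9, 166.0, 57.9]] [[580.5, 175.3, 96.0], [650.6, 175.7, 96.0]]
18.1 at [ 628.  -119.3  216.1] [1.799e+02 3.000e-02 9.027e+01] | n 8 t [ 0.0287 -0.0009  0.0033] az -0.0
```

```bash
python3 -c "
from h import *
rows((600,176,190),0.3,16)"
```

```text
18.1 at [ 628.  -119.3  216.1] [1.799e+02 3.000e-02 9.027e+01] | n 16 t [ 0.014  -0.0151  0.0016] az 5.62
```

```bash
python3 -m handwheel '[[0.014,-0.0151,0.0016,0,0,5.62,0.06],[0.014,-0.0151,0.0016,0,0,5.62,0.06],[0.014,-0.0151,0.0016,0,0,5.62,0.06],[0.014,-0.0151,0.0016,0,0,5.62,0.06],[0.014,-0.0151,0.0016,0,0,5.62,0.06],[0.014,-0.0151,0.0016,0,0,5.62,0.06],[0.014,-0.0151,0.0016,0,0,5.62,0.06],[0.014,-0.0151,0.0016,0,0,5.62,0.06]]'
python3 -m handwheel '[[0.014,-0.0151,0.0016,0,0,5.62,0.06],[0.014,-0.0151,0.0016,0,0,5.62,0.06],[0.014,-0.0151,0.0016,0,0,5.62,0.06],[0.014,-0.0151,0.0016,0,0,5.62,0.06],[0.014,-0.0151,0.0016,0,0,5.62,0.06],[0.014,-0.0151,0.0016,0,0,5.62,0.06],[0.014,-0.0151,0.0016,0,0,5.62,0.06],[0.014,-0.0151,0.0016,0,0,5.62,0.06]]'
python3 -m handwheel '[[0,0,0,0,0,0,0.06],[0,0,0,0,0,0,0.06],[0,0,0,0,0,0,0.06]]'
python3 - <<'E'
from h import *
p,d,T=shot('w14'); rows((625.5,176,85),0.3,5)
E
```

```text
time: 18.75
tool_pos: [550.8, 23.8, 200.1]
tcp_rot: [-179.8, 0.2, 45.0]
ft_force: [0.6, 0.0, 0.3]
finger_gap: 60.2
grip_force: 0.0
time: 19.42
tool_pos: [599.0, 177.4, 187.0]
tcp_rot: [180.0, 0.2, 0.1]
ft_force: [0.2, -0.2, 0.8]
finger_gap: 60.5
grip_force: 0.0
time: 19.67
tool_pos: [599.1, 175.9, 188.0]
tcp_rot: [179.9, 0.2, 0.5]
ft_force: [-0.4, -0.2, -0.5]
finger_gap: 60.1
grip_force: 0.0
19.7 at [599.3 175.6 188.5] [1.7996e+02 1.3000e-01 4.4000e-01] | n 5 t [ 0.0053 -0.0001  0.0207] az 0.03
```

View pics/w14.png

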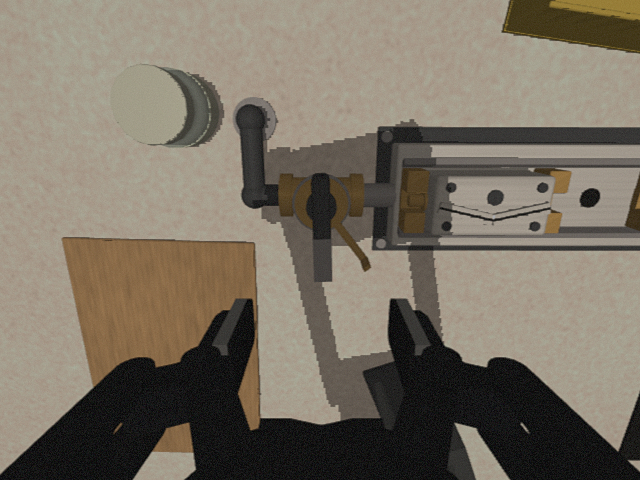

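```bash
python3 - <<'E'
from h import *
def allp(d,T):
    W,f,cx,cy=world_cam('wrist',T); v,u=np.mgrid[:480,:640]; z=d
    P=np.dstack([(u-cx)/f*z,(v-cy)/f*z,z])@W[:3,:3].T+W[:3,3]; P[d==0]=np.nan; return P
for nm,box in [('w14',(150,300,290,400)),('w7',(0,130,200,400))]:
    p,d,T=load(nm); P=allp(d,T); a,b,c_,e=box; S=P[a:b,c_:e]; hsv=cv2.cvtColor(p,cv2.COLOR_BGR2HSV)[a:b,c_:e]
    bar=S[(S[...,2]>93)&(S[...,2]<100)&(S[...,0]<655)]
    (cx,cy),(w,h),ang=cv2.minAreaRect(bar[:,:2].astype(np.float32)); print(nm,'bar',len(bar),(cx,cy),(w,h),ang,bar.min(0).round(1),bar.max(0).round(1))
    br=(hsv[...,0]>8)&(hsv[...,0]<30)&(hsv[...,1]>110)
    ax=np.array([bar[:,0].min()+45,cy]); B=S[br&(S[...,2]<80)&(S[...,2]>35)]
    rr=np.hypot(*(B[:,:2]-ax).T); B=B[(rr>38)&(rr<62)&(B[:,0]<ax[0]-8)]
    print('axis',ax,'pointer n',len(B),B.mean(0).round(1),'far',B[np.argmax(np.hypot(*(B[:,:2]-ax).T))].round(1)); t=B.mean(0)[:2]-ax; print('angle from -x ccw',np.arctan2(-(-t[1]),-t[0]) if 0 else np.arctan2(-t[1],-t[0]))
E
```

```text
w14 bar 1955 (615.6763305664062, 175.926025390625) (70.24725341796875, 12.377360343933105) 1.9664205312728882 [580.4 168.9  93. ] [650.8 182.5  99.5]
axis [625.3782402  175.92602539] pointer n 203 [587.  145.8  62.5] far [581.2 141.6  74.2]
angle from -x ccw 0.665479720505491
w7 bar 3645 (614.8485717773438, 175.72378540039062) (69.96810913085938, 13.008790016174316) 2.1339309215545654 [579.9 168.   93. ] [649.9 182.7  99.9]
axis [624.87253619 175.7237854 ] pointer n 318 [586.8 146.1  61.6] far [580.7 140.8  75.4]
angle from -x ccw 0.6608653967108099
```

```bash
python3 -m handwheel '[[0.0053,0,0.0207,0,0,-0.3,0.035],[0.0053,0,0.0207,0,0,-0.3,0.035],[0.0053,0,0.0207,0,0,-0.3,0.035],[0.0053,0,0.0207,0,0,-0.3,0.035],[0.0053,0,0.0207,0,0,-0.3,0.035],[0,0,0,0,0,0,0.035],[0,0,0,0,0,0,0.035],[0,0,0,0,0,0,0.035]]'
python3 -m handwheel '[[0,0,0,0,0,0,0.005],[0,0,0,0,0,0,0.005],[0,0,0,0,0,0,0.005],[0,0,0,0,0,0,0.005],[0,0,0,0,0,0,0.005],[0,0,0,0,0,0,0.005]]' 70
python3 -c "
from h import *
s=r.sense();print(s['joint_pos'].round(1));shot('w15')"
```

```text
time: 20.38
tool_pos: [626.9, 176.4, 87.6]
tcp_rot: [-180.0, -0.1, 1.8]
ft_force: [0.9, 0.8, 0.5]
finger_gap: 35.0
grip_force: 0.0
time: 20.88
tool_pos: [628.1, 176.3, 89.5]
tcp_rot: [180.0, -0.2, 1.9]
ft_force: [-1.9, -4.3, 7.0]
finger_gap: 10.8
grip_force: 70.6
[11.2 22.2 85.2 -0.1 72.4 99.4]
```

```bash
python3 -m handwheel '[[-0.001,0,0,0,0,-6.05,0.005],[0,0,0,0,0,-6.05,0.005],[0,0,0,0,0,-6.05,0.005],[0,0,0,0,0,-6.05,0.005],[0,0,0,0,0,-6.05,0.005],[0,0,0,0,0,-6.05,0.005],[0,0,0,0,0,0,0.005],[0,0,0,0,0,0,0.005]]'
python3 -c "
from h import *
shot('w16')"
```

```text
time: 21.6
tool_pos: [627.5, 177.7, 89.6]
tcp_rot: [179.9, -0.3, 38.2]
ft_force: [0.3, 2.3, 6.6]
finger_gap: 10.7
grip_force: 70.2
```

Release, rise and measure the handle against the pointer.

```bash
cat >> h.py <<'E'
def allp(d,T):
    W,f,cx,cy=world_cam('wrist',T); v,u=np.mgrid[:480,:640]; z=d
    P=np.dstack([(u-cx)/f*z,(v-cy)/f*z,z])@W[:3,:3].T+W[:3,3]; P[d==0]=np.nan; return P
def bar(d,T):
    P=allp(d,T).reshape(-1,3); P=P[(P[:,2]>93)&(P[:,2]<100)&(np.hypot(P[:,0]-625.4,P[:,1]-176.1)<55)]
    c,wh,a=cv2.minAreaRect(P[:,:2].astype(np.float32)); q=P[:,:2]-P[:,:2].mean(0); w,v=np.linalg.eigh(q.T@q); v=v[:,1]*np.sign(-v[0,1])
    print('bar',len(P),np.round(c,1),np.round(wh,1),'nose angle from -x, deg',np.degrees(np.arctan2(-v[1],-v[0])).round(2))
E
python3 -m handwheel '[[0,0,0,0,0,0,0.04],[0,0,0,0,0,0,0.04],[0,0,0,0,0,0,0.04],[0,0,-0.03,0,0,0,0.06],[0,0,-0.035,0,0,0,0.06],[-0.012,0,-0.035,0,0,0,0.06],[-0.012,0,-0.02,0,0,0,0.06],[0,0,0,0,0,0,0.06]]'
python3 -m handwheel '[[0,0,0,0,0,0,0.06],[0,0,0,0,0,0,0.06]]'
python3 - <<'E'
from h import *
p,d,T=load('w14'); bar(d,T)
p,d,T=shot('w17'); bar(d,T)
# stand and pen from top view by depth
t,d=r.snapshot('top'); W,f,cx,cy=world_cam('top'); v,u=np.mgrid[:480,:640]
P=np.dstack([(u-cx)/f*d,(v-cy)/f*d,d])@W[:3,:3].T+W[:3,3]; 
S=P[300:380,230:310].reshape(-1,3)
for a,b in((104,116),(158,172)):
    Q=S[(S[:,2]>a)&(S[:,2]<b)]; print(a,len(Q),Q.mean(0).round(1),cv2.minAreaRect(Q[:,:2].astype(np.float32)))
E
```

```text
time: 22.32
tool_pos: [608.6, 161.6, 213.1]
tcp_rot: [179.7, -0.4, 38.1]
ft_force: [0.2, -0.4, 1.2]
finger_gap: 59.9
grip_force: 0.0
time: 22.48
tool_pos: [606.3, 161.9, 205.2]
tcp_rot: [-180.0, 0.1, 38.1]
ft_force: [0.2, 0.3, -0.9]
finger_gap: 60.0
grip_force: 0.0
bar 1955 [615.7 175.8] [70.2 12.4] nose angle from -x, deg 2.04
bar 1685 [617.5 170.2] [70.4 12. ] nose angle from -x, deg 38.43
104 861 [411.5  79.8 109.9] ((410.7158203125, 80.98919677734375), (60.0433349609375, 60.59922409057617), 20.981826782226562)
158 13 [414.9  73.6 163.4] ((415.94921875, 75.1471939086914), (22.003450393676758, 8.152275085449219), 48.76725769042969)
```

```bash
python3 -c "
from h import *
rows((411,80.5,255),21,8)"
```

```text
22.6 at [605.8 162.  204. ] [-1.7991e+02  1.7000e-01  3.8150e+01] | n 8 t [-0.0263 -0.0037 -0.0063] az 2.14
```

```bash
python3 -m handwheel '[[-0.0263,-0.0037,-0.0063,0,0,2.14,0.06],[-0.0263,-0.0037,-0.0063,0,0,2.14,0.06],[-0.0263,-0.0037,-0.0063,0,0,2.14,0.06],[-0.0263,-0.0037,-0.0063,0,0,2.14,0.06],[-0.0263,-0.0037,-0.0063,0,0,2.14,0.06],[-0.0263,-0.0037,-0.0063,0,0,2.14,0.06],[-0.0263,-0.0037,-0.0063,0,0,2.14,0.06],[-0.0263,-0.0037,-0.0063,0,0,2.14,0.06]]'
python3 -m handwheel '[[0,0,0,0,0,0,0.06],[0,0,0,0,0,0,0.06],[0,0,0,0,0,0,0.06]]'
python3 - <<'E'
from h import *
p,d,T=shot('w18'); P=allp(d,T).reshape(-1,3); P=P[np.hypot(P[:,0]-411,P[:,1]-80)<60]
for a,b in((105,113),(113,120),(158,172)):
    Q=P[(P[:,2]>a)&(P[:,2]<b)]; print(a,len(Q),Q.mean(0).round(1) if len(Q) else '',cv2.minAreaRect(Q[:,:2].astype(np.float32)) if len(Q) else '')
rows((411,80.5,140),21,1)
E
```

```text
time: 23.25
tool_pos: [409.7, 80.1, 255.2]
tcp_rot: [-180.0, 0.2, 20.9]
ft_force: [0.3, -0.7, 1.2]
finger_gap: 60.3
grip_force: 0.0
time: 23.5
tool_pos: [411.5, 80.6, 255.9]
tcp_rot: [-180.0, 0.0, 21.1]
ft_force: [0.6, 0.4, -1.6]
finger_gap: 59.9
grip_force: 0.0
105 3525 [417.   84.6 110.9] ((411.8036804199219, 82.68951416015625), (60.6871337890625, 60.134765625), 21.256488800048828)
113 567 [418.   85.1 116.9] ((412.28125, 83.47223663330078), (47.39215087890625, 34.57576370239258), 12.791446685791016)
158 190 [421.2  85.9 165.3] ((420.2615661621094, 85.58963775634766), (3.6219987869262695, 19.890560150146484), 19.16270637512207)
23.6 at [411.6  80.6 255.8] [-1.7997e+02  8.0000e-02  2.1070e+01] | n 1 t [-0.0005 -0.      0.1158] az 0.07
```

```bash
python3 - <<'E'
from h import *
p,d,T=load('w18'); P=allp(d,T).reshape(-1,3); P=P[np.hypot(P[:,0]-411,P[:,1]-80)<60]
for a,b in((176,186),(113,120)):
    Q=P[(P[:,2]>a)&(P[:,2]<b)]; print(a,len(Q),Q.mean(0).round(1),cv2.minAreaRect(Q[:,:2].astype(np.float32)))
E
```

```text
176 965 [413.3  83.2 180.8] ((412.43377685546875, 82.91404724121094), (19.669857025146484, 19.989360809326172), 20.113306045532227)
113 567 [418.   85.1 116.9] ((412.28125, 83.47223663330078), (47.39215087890625, 34.57576370239258), 12.791446685791016)
```

```bash
python3 -m handwheel '[[0.001,-0.0017,0.02,0,0,0.9,0.06],[0,0,0.03,0,0,0,0.06],[0,0,0.03,0,0,0,0.06],[0,0,0.02,0,0,0,0.06],[0,0,0.009,0,0,0,0.06],[0,0,0,0,0,0,0.06],[0,0,0,0,0,0,0.06]]'
python3 -m handwheel '[[0,0,0,0,0,0,0.01],[0,0,0,0,0,0,0.01],[0,0,0,0,0,0,0.01],[0,0,0,0,0,0,0.01],[0,0,0,0,0,0,0.01],[0,0,0,0,0,0,0.01],[0,0,0,0,0,0,0.01],[0,0,0,0,0,0,0.01]]' 80
```

```text
time: 24.13
tool_pos: [411.9, 82.5, 147.7]
tcp_rot: [-180.0, 0.1, 20.1]
ft_force: [0.8, -0.6, 1.3]
finger_gap: 59.9
grip_force: 0.0
time: 24.8
tool_pos: [412.8, 82.5, 149.2]
tcp_rot: [180.0, -0.2, 20.1]
ft_force: [-0.6, 0.0, 6.8]
finger_gap: 19.2
grip_force: 77.9
```

```bash
python3 -m handwheel '[[0,0,-0.01,0,0,0,0.01],[0,0,-0.02,0,0,0,0.01],[0,0,-0.025,0,0,0,0.01],[0,0,-0.025,0,0,0,0.01],[0,0,-0.025,0,0,0,0.01],[0,0,-0.017,0,0,0,0.01],[0,0,0,0,0,0,0.01],[0,0,0,0,0,0,0.01]]'
python3 - <<'E'
from h import *
p,d,T=shot('w19'); I=np.eye(4); P=allp(d,I)
m=(np.abs(P[...,0])<40)&(np.abs(P[...,1])<25)&(P[...,2]>30)&(P[...,2]<160)
v,u=np.where(m); 
for z0 in range(30,160,10):
    k=m&(P[...,2]>=z0)&(P[...,2]<z0+10)
    if k.sum(): print(z0,k.sum(),np.nanmean(P[k],0).round(1),np.nanmin(P[k],0).round(1),np.nanmax(P[k],0).round(1))
g=p[200:400,250:420]; cv2.imwrite('pics/w19c.png',cv2.resize(g,(680,800))[:600])
rows((626.4,91.2,265),20.1,8)
E
```

```text
time: 25.47
tool_pos: [412.3, 82.4, 270.9]
tcp_rot: [180.0, -0.1, 20.1]
ft_force: [0.2, -0.2, -1.7]
finger_gap: 19.2
grip_force: 78.2
30 1084 [10.3 -0.3 32.9] [  2.  -16.9  30.5] [16.3 16.1 38.4]
50 109 [ 9.  -0.3 56.9] [ 6.  -8.5 51.7] [10.5  8.  59.9]
60 198 [ 8.  -0.6 65.1] [  0.5 -10.8  60.1] [10.2 10.2 70. ]
70 171 [ 7.6 -0.4 75. ] [ -0.6 -11.2  70.1] [10.2 10.5 80. ]
80 20 [ 7.6  1.1 80.7] [ -0.8 -11.4  80. ] [ 9.9  9.5 81.9]
90 13 [ 4.2 -0.1 98.6] [ 3.6 -3.4 96.3] [ 4.6  2.7 99.7]
100 44 [  3.5  -0.7 104.9] [  1.7  -4.9 100.8] [  4.5   4.2 109.9]
110 40 [  2.7  -0.3 114.7] [ -1.   -5.1 110.1] [  3.9   4.4 120. ]
120 29 [  2.4  -0.6 124.3] [  0.8  -4.4 120.3] [  3.3   3.1 128.8]
150 1229 [  4.4   0.9 159.5] [-31.  -25.  157.6] [ 29.3  25.  160. ]
25.5 at [411.6  82.4 269.4] [-180.      0.     20.13] | n 8 t [0.0256 0.0082 0.0006] az 0.0
```

```bash
python3 -m handwheel '[[0.0256,0.0082,0.0006,0,0,0,0.01],[0.0256,0.0082,0.0006,0,0,0,0.01],[0.0256,0.0082,0.0006,0,0,0,0.01],[0.0256,0.0082,0.0006,0,0,0,0.01],[0.0256,0.0082,0.0006,0,0,0,0.01],[0.0256,0.0082,0.0006,0,0,0,0.01],[0.0256,0.0082,0.0006,0,0,0,0.01],[0.0256,0.0082,0.0006,0,0,0,0.01]]'
python3 -m handwheel '[[0,0,0.02,0,0,0,0.01],[0,0,0.02,0,0,0,0.01],[0,0,0.005,0,0,0,0.01],[0,0,0,0,0,0,0.01],[0,0,0,0,0,0,0.01],[0,0,0,0,0,0,0.01]]'
cat >> h.py <<'E'
def pen(d,T):
    P=allp(d,np.eye(4)); 
    for a,b,x in((28,40,20),(50,82,14),(100,126,9)):
        k=(np.abs(P[...,0])<x)&(np.abs(P[...,1])<20)&(P[...,2]>a)&(P[...,2]<b)
        if k.sum()>5: print('pen',a,k.sum(),np.nanmean(P[k],0).round(1),'z',np.percentile(P[k][:,2],[3,50,97]).round(1),'y',np.percentile(P[k][:,1],[2,98]).round(1),'xmax',np.percentile(P[k][:,0],98).round(1))
E
python3 - <<'E'
from h import *
p,d,T=shot('w20'); pen(d,T); rows((626.4,91.2,207.5),20.1,1)
P=allp(d,T); q=P[(np.abs(P[...,0]-627)<25)&(np.abs(P[...,1]-50)<45)&(P[...,2]>64)&(P[...,2]<80)]; print('flange',q.shape,np.percentile(q[:,2],[10,50,90]),cv2.minAreaRect(q[:,:2].astype(np.float32)))
cv2.imwrite('pics/w20c.png',cv2.resize(p[100:380,160:530],(740,560)))
E
```

```text
time: 26.18
tool_pos: [626.8, 91.2, 262.0]
tcp_rot: [-179.9, 0.2, 20.1]
ft_force: [0.6, 0.0, -1.1]
finger_gap: 19.3
grip_force: 78.2
time: 26.68
tool_pos: [626.8, 91.4, 221.1]
tcp_rot: [180.0, -0.1, 20.1]
ft_force: [0.6, -0.4, -1.6]
finger_gap: 19.1
grip_force: 78.3
pen 28 1127 [10.2 -0.3 32.7] z [29.3 32.5 36.8] y [-15.3  14.5] xmax 15.8
pen 50 495 [ 8.1 -0.4 67.4] z [54.5 67.4 80.4] y [-10.    9.3] xmax 10.2
pen 100 106 [  3.   -0.5 112.1] z [101.1 111.6 124.6] y [-4.8  3.7] xmax 4.4
26.7 at [627.1  91.4 221.6] [ 1.7996e+02 -1.3000e-01  2.0140e+01] | n 1 t [-0.0007 -0.0001  0.0141] az 0.04
flange (4511, 3) [67.98015967 69.20763331 72.04969986] ((626.855224609375, 53.34689712524414), (44.66656494140625, 83.2738265991211), 0.21194249391555786)
```

View pics/w20c.png

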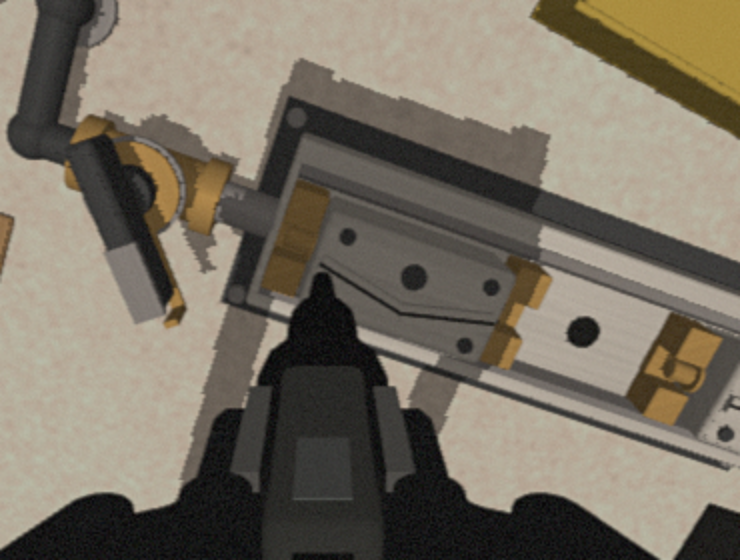

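```bash
python3 - <<'E'
from h import *
p,d,T=load('w20'); T[:3,3]=(627,91.4,221.3)
print('seam a',onz('wrist',(320,232),71.5,T),'b',onz('wrist',(160+400/2,100+314/2),71.5,T),'c',onz('wrist',(160+495/2,100+324/2),71.5,T))
print('tip',onz('wrist',(321,238.5),221.3-132.5,T))
g=cv2.cvtColor(p,cv2.COLOR_BGR2GRAY); print(g[228:250:1,318:325].tolist())
E
```

```text
seam a [[626.35758556  91.92475139  71.5       ]] b [[617.36571819  52.77821206  71.5       ]] c [[627.01386336  13.3468175   71.5       ]]
tip [[626.44555757  91.09571603  88.8       ]]
[[88, 90, 95, 86, 88, 87, 81], [91, 87, 89, 89, 92, 93, 93], [94, 96, 85, 90, 97, 99, 96], [94, 77, 54, 69, 89, 97, 94], [88, 67, 30, 22, 54, 85, 99], [86, 84, 56, 37, 23, 42, 68], [91, 98, 97, 85, 59, 35, 23], [99, 97, 92, 86, 82, 79, 45], [61, 36, 30, 33, 39, 50, 68], [28, 1, 7, 12, 18, 7, 56], [13, 9, 15, 14, 14, 9, 26], [20, 9, 12, 19, 13, 5, 26], [10, 20, 15, 27, 10, 7, 7], [14, 21, 11, 8, 12, 13, 16], [23, 8, 13, 16, 20, 7, 12], [18, 19, 10, 16, 11, 20, 10], [13, 27, 22, 20, 10, 21, 9], [14, 7, 23, 18, 19, 11, 27], [8, 14, 12, 14, 20, 19, 25], [13, 8, 19, 19, 19, 13, 6], [26, 11, 13, 21, 11, 11, 16], [13, 29, 30, 9, 18, 19, 17]]
```

```bash
python3 -m handwheel '[[0.0003,-0.0007,0.005,0,0,0,0.01],[0,0,0.004,0,0,0,0.01],[0,0,0.003,0,0,0,0.01],[0,0,0.001,0,0,0,0.01],[0,0,0,0,0,0,0.01],[0,0,0,0,0,0,0.01],[0,0,0,0,0,0,0.01],[0,0,0,0,0,0,0.01]]'
python3 -m handwheel '[[0,0,0,0,0,0,0.01],[0,0,0,0,0,0,0.01]]'
python3 - <<'E'
from h import *
p,d,T=shot('w21'); pen(d,T); rows((627,92.2,208.3),20.1,1)
cv2.imwrite('pics/w21c.png',p[200:300,270:400])
g=cv2.cvtColor(p,cv2.COLOR_BGR2GRAY)
for v in range(222,246): print(v,g[v,314:328].tolist())
E
```

```text
time: 27.4
tool_pos: [626.8, 92.1, 207.1]
tcp_rot: [180.0, -0.0, 20.1]
ft_force: [0.7, 0.6, -1.1]
finger_gap: 18.6
grip_force: 78.3
time: 27.57
tool_pos: [626.7, 92.1, 207.0]
tcp_rot: [180.0, -0.0, 20.1]
ft_force: [0.8, -0.1, -1.1]
finger_gap: 19.5
grip_force: 78.3
pen 28 1131 [10.2 -0.4 32.7] z [28.9 32.5 36.7] y [-15.4  14.5] xmax 15.9
pen 50 498 [ 8.  -0.4 67.4] z [54.6 67.1 80.2] y [-10.    9.3] xmax 10.2
pen 100 103 [  3.   -0.4 111.7] z [101.1 111.1 125. ] y [-4.8  3.7] xmax 4.3
27.6 at [626.7  92.1 207. ] [ 1.800e+02 -1.000e-02  2.013e+01] | n 1 t [ 0.0003 -0.     -0.0013] az 0.03
222 [74, 71, 68, 74, 78, 74, 73, 70, 84, 89, 91, 97, 101, 100]
223 [75, 79, 66, 67, 78, 69, 71, 78, 88, 90, 92, 100, 90, 100]
224 [79, 77, 72, 75, 79, 70, 73, 82, 90, 94, 97, 97, 101, 94]
225 [73, 75, 78, 84, 79, 72, 75, 86, 90, 99, 90, 101, 94, 94]
226 [75, 73, 74, 77, 74, 74, 78, 88, 88, 101, 98, 100, 96, 98]
227 [76, 73, 75, 83, 75, 72, 82, 87, 96, 95, 102, 95, 97, 99]
228 [72, 77, 75, 70, 67, 79, 84, 91, 94, 98, 98, 97, 94, 99]
229 [67, 75, 79, 73, 74, 78, 88, 95, 97, 94, 100, 93, 96, 100]
230 [7
[... 253 characters left out ...]
4, 77, 83, 94, 87, 93, 91, 96, 96, 90, 86, 81]
235 [64, 70, 74, 86, 91, 100, 82, 70, 85, 98, 97, 98, 96, 86]
236 [70, 74, 75, 82, 52, 44, 34, 27, 33, 52, 91, 98, 98, 92]
237 [70, 70, 69, 50, 23, 3, 7, 17, 0, 17, 50, 81, 97, 99]
238 [73, 75, 56, 32, 5, 5, 17, 26, 17, 10, 26, 54, 86, 101]
239 [74, 70, 46, 20, 5, 11, 24, 7, 8, 14, 7, 26, 60, 88]
240 [70, 67, 45, 21, 22, 15, 12, 24, 14, 22, 17, 3, 25, 47]
241 [74, 62, 26, 6, 11, 11, 27, 11, 18, 25, 12, 11, 28, 31]
242 [81, 64, 23, 24, 23, 21, 12, 7, 21, 14, 6, 12, 50, 54]
243 [73, 58, 21, 14, 8, 12, 25, 22, 18, 24, 14, 4, 47, 87]
244 [73, 52, 21, 5, 20, 14, 15, 15, 13, 9, 15, 23, 39, 85]
245 [70, 32, 25, 10, 11, 24, 8, 16, 18, 22, 8, 18, 26, 78]
```

```bash
python3 -m handwheel '[[0,0,-0.0007,0,0,0,0.01],[-0.0009,0.0014,0,0,0,0,0.01],[-0.0009,0.0014,0,0,0,0,0.01],[-0.0009,0.0014,0,0,0,0,0.01],[-0.0009,0.0014,0,0,0,0,0.01],[-0.0009,0.0014,0,0,0,0,0.01],[-0.0009,0.0014,0,0,0,0,0.01],[-0.0009,0.0014,0,0,0,0,0.01]]'
python3 -m handwheel '[[-0.0009,0.0014,0,0,0,0,0.01],[-0.0009,0.0014,0,0,0,0,0.01],[-0.0009,0.0014,0,0,0,0,0.01],[-0.0009,0.0014,0,0,0,0,0.01],[-0.0009,0.0014,0,0,0,0,0.01],[-0.0009,0.0014,0,0,0,0,0.01],[-0.0009,0.0014,0,0,0,0,0.01],[-0.0009,0.0014,0,0,0,0,0.01]]'
python3 -m handwheel '[[-0.0009,0.0014,0,0,0,0,0.01],[-0.0009,0.0014,0,0,0,0,0.01],[-0.0009,0.0014,0,0,0,0,0.01],[-0.0009,0.0014,0,0,0,0,0.01],[-0.0009,0.0014,0,0,0,0,0.01],[-0.0009,0.0014,0,0,0,0,0.01],[-0.0009,0.0014,0,0,0,0,0.01],[-0.0009,0.0014,0,0,0,0,0.01]]'
python3 -m handwheel '[[-0.0005,0.0008,0,0,0,0,0.01],[0,0,0,0,0,0,0.01],[0,0,0,0,0,0,0.01],[0,0,0,0,0,0,0.01],[0,0,0,0,0,0,0.01]]'
python3 - <<'E'
from h import *
p,d,T=shot('w22'); pen(d,T); rows((618,53.1,208),20.1,1); rows((627.6,13.7,208),20.1,24)
cv2.imwrite('pics/w22c.png',p[200:300,270:400])
g=cv2.cvtColor(p,cv2.COLOR_BGR2GRAY)
for v in range(226,246): print(v,g[v,304:340].tolist())
E
```

```text
time: 28.28
tool_pos: [624.1, 80.5, 207.6]
tcp_rot: [180.0, -0.0, 20.1]
ft_force: [-0.9, 0.2, -1.3]
finger_gap: 19.4
grip_force: 78.3
time: 28.95
tool_pos: [621.2, 67.5, 207.6]
tcp_rot: [-180.0, -0.0, 20.1]
ft_force: [0.5, 0.5, -1.7]
finger_gap: 19.0
grip_force: 78.3
time: 29.62
tool_pos: [618.3, 54.5, 207.6]
tcp_rot: [-180.0, -0.0, 20.1]
ft_force: [0.6, -0.2, -0.5]
finger_gap: 19.2
grip_force: 78.3
time: 30.03
tool_pos: [618.1, 53.9, 207.6]
tcp_rot: [-180.0, 0.0, 20.1]
ft_force: [-0.1, 0.1, -1.1]
finger_gap: 19.0
grip_force: 78.3
pen 28 1131 [10.2 -0.3 32.8] z [29.1 32.5 36.8] y [-15.3  14.4] xmax 15.9
pen 50 497 [ 8.1 -0.4 67.4] z [54.5 67.4 80.3] y [-10.1   9.2] xmax 10.2
pen 100 107 [  3.   -0.5 111.8] z [100.9 111.3 124.4] y [-4.8  3.7] xmax 4.4
30.1 at [618.1  53.9 207.6] [180.    -0.    20.14] | n 1 t [-0.0004  0.0007 -0.0004] az 0.04
30.1 at [618.1  53.9 207.6] [180.    -0.    20.14] | n 24 t [-0.0002  0.0017 -0.    ] az 0.0
226 [22, 46, 73, 89, 104, 97, 100, 101, 94, 91, 80, 85, 92, 94, 99, 97, 100, 96, 95, 96, 97, 96, 97, 96, 98, 98, 95, 95, 99, 100, 99, 100, 104, 102, 101,
[... 2238 characters left out ...]
 8, 25, 15, 25, 17, 10, 4, 15, 70, 93, 101, 97, 103, 98, 99, 99, 97, 99, 100, 97, 102, 102]
242 [96, 99, 95, 103, 100, 100, 98, 96, 95, 102, 99, 71, 36, 16, 13, 8, 12, 15, 9, 27, 7, 14, 55, 90, 104, 99, 99, 99, 100, 96, 97, 98, 100, 101, 97, 98]
243 [93, 92, 95, 97, 99, 100, 96, 96, 102, 102, 93, 56, 20, 4, 18, 9, 19, 9, 21, 18, 6, 5, 45, 89, 104, 100, 100, 96, 102, 101, 101, 100, 101, 98, 97, 94]
244 [86, 87, 90, 93, 94, 94, 96, 98, 98, 97, 89, 55, 21, 16, 18, 14, 28, 7, 12, 19, 26, 2, 44, 81, 93, 97, 99, 96, 99, 95, 96, 102, 98, 99, 100, 100]
245 [82, 76, 78, 84, 85, 90, 93, 94, 96, 100, 77, 35, 13, 14, 12, 16, 15, 11, 23, 18, 7, 6, 20, 82, 105, 98, 95, 96, 91, 95, 97, 94, 96, 94, 95, 101]
```

```bash
python3 -m handwheel '[[-0.0002,0.0017,0,0,0,0,0.01],[-0.0002,0.0017,0,0,0,0,0.01],[-0.0002,0.0017,0,0,0,0,0.01],[-0.0002,0.0017,0,0,0,0,0.01],[-0.0002,0.0017,0,0,0,0,0.01],[-0.0002,0.0017,0,0,0,0,0.01],[-0.0002,0.0017,0,0,0,0,0.01],[-0.0002,0.0017,0,0,0,0,0.01]]'
python3 -m handwheel '[[-0.0002,0.0017,0,0,0,0,0.01],[-0.0002,0.0017,0,0,0,0,0.01],[-0.0002,0.0017,0,0,0,0,0.01],[-0.0002,0.0017,0,0,0,0,0.01],[-0.0002,0.0017,0,0,0,0,0.01],[-0.0002,0.0017,0,0,0,0,0.01],[-0.0002,0.0017,0,0,0,0,0.01],[-0.0002,0.0017,0,0,0,0,0.01]]'
python3 -m handwheel '[[-0.0002,0.0017,0,0,0,0,0.01],[-0.0002,0.0017,0,0,0,0,0.01],[-0.0002,0.0017,0,0,0,0,0.01],[-0.0002,0.0017,0,0,0,0,0.01],[-0.0002,0.0017,0,0,0,0,0.01],[-0.0002,0.0017,0,0,0,0,0.01],[-0.0002,0.0017,0,0,0,0,0.01],[-0.0002,0.0017,0,0,0,0,0.01]]'
python3 -m handwheel '[[0,0,0,0,0,0,0.01],[0,0,0,0,0,0,0.01],[0,0,0,0,0,0,0.01],[0,0,0,0,0,0,0.01],[0,0,0,0,0,0,0.01]]'
python3 - <<'E'
from h import *
p,d,T=shot('w23'); pen(d,T); rows((627.6,13.7,208),20.1,1); rows((628.4,-98.9,208),20.1,5)
g=cv2.cvtColor(p,cv2.COLOR_BGR2GRAY)
for v in range(226,244): print(v,g[v,306:334].tolist())
E
```

```text
time: 30.75
tool_pos: [621.3, 40.3, 207.6]
tcp_rot: [-180.0, 0.0, 20.1]
ft_force: [0.0, 0.5, -1.1]
finger_gap: 19.0
grip_force: 78.3
time: 31.42
tool_pos: [624.5, 27.0, 207.6]
tcp_rot: [-180.0, 0.0, 20.1]
ft_force: [-0.0, 1.0, -2.5]
finger_gap: 19.3
grip_force: 78.3
time: 32.08
tool_pos: [627.7, 13.7, 207.6]
tcp_rot: [-180.0, 0.0, 20.1]
ft_force: [-0.2, 0.7, -1.9]
finger_gap: 19.3
grip_force: 78.3
time: 32.5
tool_pos: [627.6, 13.9, 207.6]
tcp_rot: [180.0, 0.0, 20.1]
ft_force: [-0.3, 0.0, -1.3]
finger_gap: 19.2
grip_force: 78.3
pen 28 1136 [10.2 -0.3 32.7] z [29.2 32.5 36.7] y [-15.2  14.5] xmax 15.8
pen 50 495 [ 8.1 -0.4 67.4] z [54.4 67.5 80. ] y [-10.1   9.3] xmax 10.2
pen 100 103 [  3.   -0.6 111.7] z [101.1 111.1 124.7] y [-4.8  3.6] xmax 4.4
32.5 at [627.6  13.9 207.6] [180.    -0.    20.14] | n 1 t [-0.0001  0.0002 -0.0004] az 0.04
32.5 at [627.6  13.9 207.6] [180.    -0.    20.14] | n 5 t [-0.0076  0.0212 -0.0001] az 0.01
226 [100, 102, 97, 100, 97, 94, 98, 97, 95, 98, 101, 101, 100, 101, 100, 102, 95, 102, 100, 96, 94, 90, 74, 70, 73, 76, 77, 73]
227 [99, 99, 102, 105, 100, 1
[... 1324 characters left out ...]
100, 98, 103, 101, 99, 103, 99, 103, 103, 71, 22, 6, 6, 16, 27, 7, 23, 8, 30, 59, 57, 56, 61, 56, 65, 63, 78]
239 [98, 103, 101, 97, 101, 96, 96, 99, 105, 93, 56, 17, 8, 10, 8, 13, 14, 10, 13, 34, 50, 56, 64, 57, 61, 62, 62, 66]
240 [100, 97, 93, 104, 101, 100, 100, 100, 103, 92, 49, 7, 19, 16, 8, 23, 12, 27, 5, 23, 54, 63, 58, 58, 58, 57, 61, 58]
241 [97, 97, 96, 96, 91, 95, 96, 98, 97, 78, 18, 25, 20, 10, 15, 18, 23, 19, 15, 19, 45, 66, 59, 60, 61, 63, 64, 63]
242 [96, 97, 95, 100, 100, 93, 92, 99, 99, 64, 34, 28, 20, 14, 8, 8, 23, 12, 8, 12, 35, 58, 69, 57, 58, 58, 57, 55]
243 [103, 99, 97, 101, 93, 97, 100, 96, 88, 56, 5, 22, 11, 12, 16, 24, 7, 15, 27, 10, 41, 66, 70, 75, 69, 69, 56, 62]
```

```bash
python3 -m handwheel '[[0,0,-0.015,0,0,0,0.01],[-0.0076,0.0212,0,0,0,0,0.01],[-0.0076,0.0212,0,0,0,0,0.01],[-0.0076,0.0212,0,0,0,0,0.01],[-0.0076,0.0212,0,0,0,0,0.01],[-0.0076,0.0212,0,0,0,0,0.01],[0,0,0,0,0,0,0.01],[0,0,0,0,0,0,0.01]]'
python3 -m handwheel '[[0,0,0,0,0,0,0.01],[0,0,0,0,0,0,0.01]]'
python3 - <<'E'
from h import *
p,d,T=shot('w24'); pen(d,T); rows((628.4,-98.9,208),20.1,1)
P=allp(d,T); q=P[(np.abs(P[...,0]-627)<28)&(np.abs(P[...,1]+119)<28)&(P[...,2]>64)&(P[...,2]<80)]; print('top',q.shape,np.percentile(q[:,2],[10,50,90]),cv2.minAreaRect(q[:,:2].astype(np.float32)))
g=cv2.cvtColor(p,cv2.COLOR_BGR2GRAY); a=cv2.adaptiveThreshold(g,255,cv2.ADAPTIVE_THRESH_MEAN_C,cv2.THRESH_BINARY_INV,31,20)
n,l,s,c=cv2.connectedComponentsWithStats(a)
for i in range(1,n):
    w=onz('wrist',c[i],71,T)[0]
    if 15<s[i,4]<300 and abs(w[0]-628)<30 and abs(w[1]+119)<30: print(s[i].tolist(),c[i].round(1),w.round(1))
E
```

```text
time: 33.22
tool_pos: [628.3, -99.9, 222.5]
tcp_rot: [-180.0, 0.0, 20.0]
ft_force: [-0.7, 1.6, -2.1]
finger_gap: 19.4
grip_force: 78.4
time: 33.38
tool_pos: [628.5, -97.8, 222.6]
tcp_rot: [-180.0, -0.0, 20.2]
ft_force: [-0.4, -0.2, -0.7]
finger_gap: 19.1
grip_force: 78.4
pen 28 1135 [10.2 -0.4 32.8] z [29.2 32.5 36.9] y [-15.3  14.4] xmax 15.8
pen 50 498 [ 8.1 -0.4 67.4] z [54.5 67.4 80.3] y [-10.1   9.3] xmax 10.2
pen 100 104 [  3.   -0.5 112. ] z [101.5 111.4 124.5] y [-4.8  3.6] xmax 4.2
33.4 at [628.5 -97.7 222.6] [-1.7998e+02 -1.0000e-02  2.0200e+01] | n 1 t [-0.0005  0.0011  0.0146] az 0.1
top (2270, 3) [67.71794637 69.18151501 72.05556046] ((628.0413818359375, -117.651123046875), (44.38276672363281, 44.48609161376953), 0.5599609613418579)
[332, 215, 8, 9, 56] [335.7 218.6] [ 642.3 -105.6   71. ]
[374, 214, 11, 8, 30] [377.7 217.1] [ 655.3 -137.3   71. ]
[359, 224, 8, 9, 55] [362.6 228.2] [ 642.4 -129.3   71. ]
[323, 232, 42, 16, 86] [343.6 239.6] [ 627.7 -118.2   71. ]
[347, 254, 8, 9, 58] [350.6 258. ] [ 614.5 -129.7   71. ]
```

```bash
python3 -c "
from h import *
p,d,T=load('w24'); print(onz('wrist',[(323.5,232.5),(364.5,247.3)],72,T))"
python3 -m handwheel '[[-0.0003,0.0006,0.006,0,0,0,0.01],[0,0,0.005,0,0,0,0.01],[0,0,0.003,0,0,0,0.01],[0,0,0.0009,0,0,0,0.01],[0,0,0,0,0,0,0.01],[0,0,0,0,0,0,0.01],[0,0,0,0,0,0,0.01],[0,0,0,0,0,0,0.01]]'
python3 -m handwheel '[[0,0,0,0,0,0,0.01],[0,0,0,0,0,0,0.01],[0,0,0,0,0,0,0.01]]'
python3 - <<'E'
from h import *
p,d,T=shot('w25'); rows((628.6,-98.4,208),20.1,1)
g=cv2.cvtColor(p,cv2.COLOR_BGR2GRAY)
for v in range(229,244): print(v,g[v,312:334].tolist())
E
```

```text
[[ 628.02073087 -100.21351523   72.        ]
 [ 627.75700451 -136.88524129   72.        ]]
time: 34.1
tool_pos: [628.6, -99.5, 208.0]
tcp_rot: [180.0, -0.0, 20.1]
ft_force: [-0.3, 0.5, -0.3]
finger_gap: 19.4
grip_force: 78.4
time: 34.35
tool_pos: [628.4, -99.5, 207.8]
tcp_rot: [180.0, -0.0, 20.1]
ft_force: [0.2, 0.3, -1.0]
finger_gap: 19.0
grip_force: 78.4
34.4 at [628.4 -99.5 207.8] [ 1.7999e+02 -1.0000e-02  2.0130e+01] | n 1 t [ 0.0005 -0.0009 -0.0002] az 0.03
229 [63, 72, 73, 76, 74, 74, 74, 84, 84, 88, 96, 87, 94, 95, 96, 93, 95, 93, 93, 95, 91, 97]
230 [63, 64, 69, 71, 74, 63, 78, 88, 93, 91, 91, 96, 97, 91, 91, 91, 93, 95, 95, 95, 90, 93]
231 [66, 67, 69, 74, 70, 72, 80, 87, 89, 89, 90, 85, 91, 92, 98, 94, 87, 94, 94, 92, 92, 94]
232 [59, 66, 63, 70, 69, 73, 82, 92, 92, 88, 79, 82, 77, 82, 86, 94, 95, 92, 91, 88, 89, 96]
233 [56, 62, 63, 65, 72, 81, 87, 91, 89, 93, 92, 90, 93, 85, 76, 80, 85, 93, 96, 90, 89, 96]
234 [66, 64, 67, 67, 70, 81, 90, 91, 91, 91, 93, 97, 96, 95, 94, 91, 85, 76, 79, 88, 90, 93]
235 [79, 70, 70, 66, 71, 82, 87, 86, 81, 81, 92, 95, 95, 97, 94, 95, 96, 87, 88, 83, 77, 78]
236 [78, 69, 70, 69, 78, 76, 56, 36, 35, 27, 38, 57, 81, 99, 96, 95, 97, 93, 95, 93, 88, 88]
237 [82, 70, 72, 75, 76, 56, 24, 13, 1, 4, 6, 31, 52, 73, 90, 97, 100, 97, 94, 93, 98, 96]
238 [67, 71, 69, 79, 60, 30, 1, 14, 26, 16, 23, 5, 13, 28, 51, 67, 87, 98, 97, 98, 99, 94]
239 [71, 67, 72, 71, 47, 18, 8, 11, 14, 15, 13, 14, 10, 19, 26, 26, 34, 44, 70, 93, 103, 98]
240 [68, 70, 74, 79, 50, 24, 22, 10, 23, 20, 21, 17, 19, 15, 66, 59, 33, 26, 18, 29, 42, 67]
241 [69, 72, 81, 62, 16, 17, 7, 17, 20, 6, 24, 23, 6, 31, 83, 99, 90, 76, 60, 34, 26, 19]
242 [68, 70, 87, 55, 21, 5, 17, 9, 11, 23, 15, 13, 17, 13, 56, 87, 98, 97, 98, 84, 59, 42]
243 [69, 77, 75, 54, 17, 6, 16, 22, 11, 14, 18, 8, 11, 20, 53, 88, 96, 97, 95, 99, 95, 95]
```

```bash
python3 -m handwheel '[[-0.0006,0.0016,0,0,0,0,0.01],[-0.0006,0.0016,0,0,0,0,0.01],[-0.0006,0.0016,0,0,0,0,0.01],[-0.0006,0.0016,0,0,0,0,0.01],[-0.0006,0.0016,0,0,0,0,0.01],[-0.0006,0.0016,0,0,0,0,0.01],[-0.0006,0.0016,0,0,0,0,0.01],[-0.0006,0.0016,0,0,0,0,0.01]]'
python3 -m handwheel '[[-0.0006,0.0016,0,0,0,0,0.01],[-0.0006,0.0016,0,0,0,0,0.01],[-0.0006,0.0016,0,0,0,0,0.01],[-0.0006,0.0016,0,0,0,0,0.01],[-0.0006,0.0016,0,0,0,0,0.01],[-0.0006,0.0016,0,0,0,0,0.01],[-0.0006,0.0016,0,0,0,0,0.01],[-0.0006,0.0016,0,0,0,0,0.01]]'
python3 -m handwheel '[[-0.0006,0.0016,0,0,0,0,0.01],[-0.0006,0.0016,0,0,0,0,0.01],[-0.0006,0.0016,0,0,0,0,0.01],[-0.0006,0.0016,0,0,0,0,0.01],[-0.0006,0.0016,0,0,0,0,0.01],[-0.0006,0.0016,0,0,0,0,0.01],[0,0,0,0,0,0,0.01],[0,0,0,0,0,0,0.01]]'
python3 -m handwheel '[[0,0,0,0,0,0,0.01],[0,0,0,0,0,0,0.01],[0,0,0,0,0,0,0.01],[0,0,0,0,0,0,0.01]]'
python3 - <<'E'
from h import *
p,d,T=shot('w26'); pen(d,T); rows((628.6,-136.6,208),20.1,1)
g=cv2.cvtColor(p,cv2.COLOR_BGR2GRAY)
for v in range(231,243): print(v,g[v,308:334].tolist())
rows((412,82.5,270),20.1,10)
E
```

```text
time: 35.07
tool_pos: [628.3, -113.3, 207.7]
tcp_rot: [180.0, -0.0, 20.1]
ft_force: [0.8, 0.4, -2.1]
finger_gap: 19.1
grip_force: 78.4
time: 35.73
tool_pos: [628.2, -126.9, 207.7]
tcp_rot: [-180.0, 0.0, 20.1]
ft_force: [-0.4, 0.2, -0.7]
finger_gap: 19.0
grip_force: 78.4
time: 36.4
tool_pos: [628.1, -137.1, 207.7]
tcp_rot: [-180.0, 0.0, 20.1]
ft_force: [-0.3, 0.1, -0.9]
finger_gap: 18.9
grip_force: 78.4
time: 36.73
tool_pos: [628.1, -136.9, 207.7]
tcp_rot: [180.0, 0.0, 20.1]
ft_force: [0.6, -0.6, -1.7]
finger_gap: 18.8
grip_force: 78.4
pen 28 1132 [10.2 -0.3 32.8] z [29.3 32.5 36.9] y [-15.4  14.5] xmax 15.8
pen 50 498 [ 8.  -0.4 67.5] z [54.6 67.6 80.4] y [-10.    9.3] xmax 10.1
pen 100 105 [  3.   -0.5 111.8] z [100.7 111.6 124.1] y [-4.8  3.6] xmax 4.3
36.8 at [ 628.1 -137.   207.7] [180.    -0.    20.14] | n 1 t [ 0.0006 -0.0002 -0.0003] az 0.04
231 [42, 65, 91, 93, 92, 97, 97, 93, 97, 92, 91, 95, 88, 82, 77, 85, 87, 82, 62, 52, 60, 67, 67, 68, 66, 65]
232 [17, 19, 39, 45, 70, 90, 94, 99, 97, 97, 98, 94, 95, 96, 97, 91, 93, 77, 62, 53, 62, 67, 67, 66, 66, 69]
233 [59, 41, 32, 15, 
[... 449 characters left out ...]
8, 90, 55, 10, 7, 24, 22, 4, 2, 29, 47, 65, 72, 70, 66, 69, 66, 69, 67]
238 [95, 98, 91, 95, 93, 95, 98, 99, 70, 36, 12, 19, 7, 8, 14, 16, 14, 35, 63, 64, 68, 66, 69, 67, 70, 69]
239 [92, 93, 96, 92, 97, 94, 94, 88, 56, 8, 5, 25, 9, 10, 12, 20, 23, 38, 62, 66, 68, 68, 68, 70, 70, 61]
240 [90, 94, 94, 99, 97, 94, 99, 88, 51, 21, 14, 18, 17, 13, 13, 7, 15, 19, 55, 71, 68, 73, 64, 65, 69, 69]
241 [90, 92, 92, 92, 88, 93, 96, 71, 26, 8, 22, 8, 15, 8, 11, 18, 15, 23, 52, 70, 72, 65, 68, 71, 66, 69]
242 [92, 93, 95, 94, 95, 96, 91, 70, 20, 9, 9, 27, 14, 15, 8, 14, 15, 10, 34, 60, 63, 61, 65, 64, 63, 78]
36.8 at [ 628.1 -137.   207.7] [180.    -0.    20.14] | n 10 t [-0.0127 -0.028  -0.0062] az 0.0
```

```bash
python3 -m handwheel '[[0,0,-0.025,0,0,0,0.01],[0,0,-0.035,0,0,0,0.01],[-0.0127,-0.028,0,0,0,0,0.01],[-0.0127,-0.028,0,0,0,0,0.01],[-0.0127,-0.028,0,0,0,0,0.01],[-0.0127,-0.028,0,0,0,0,0.01],[-0.0127,-0.028,0,0,0,0,0.01],[-0.0127,-0.028,0,0,0,0,0.01]]'
python3 -m handwheel '[[-0.0127,-0.028,0,0,0,0,0.01],[-0.0127,-0.028,0,0,0,0,0.01],[-0.0127,-0.028,0,0,0,0,0.01],[-0.0127,-0.028,0,0,0,0,0.01],[0,0,0,0,0,0,0.01],[0,0,0,0,0,0,0.01],[0,0,0,0,0,0,0.01],[0,0,0,0,0,0,0.01]]'
python3 - <<'E'
from h import *
p,d,T=shot('w27'); pen(d,T); rows((412,82.5,148),20.1,1)
P=allp(d,T).reshape(-1,3); P=P[(np.hypot(P[:,0]-411,P[:,1]-81)<50)&(P[:,2]>107)&(P[:,2]<114)]; print(len(P),cv2.minAreaRect(P[:,:2].astype(np.float32)))
E
```

```text
time: 37.45
tool_pos: [497.6, -4.7, 267.7]
tcp_rot: [180.0, -0.0, 20.1]
ft_force: [-0.5, 0.1, 0.2]
finger_gap: 19.4
grip_force: 78.5
time: 38.12
tool_pos: [413.0, 81.7, 267.9]
tcp_rot: [180.0, -0.0, 20.1]
ft_force: [0.4, 0.3, -1.1]
finger_gap: 18.8
grip_force: 78.6
pen 28 1130 [10.2 -0.3 32.7] z [29.2 32.4 36.9] y [-15.3  14.4] xmax 15.9
pen 50 495 [ 8.1 -0.4 67.4] z [54.6 67.5 80.4] y [-10.1   9.3] xmax 10.0
pen 100 104 [  3.   -0.5 112. ] z [100.9 112.  124.9] y [-4.8  3.6] xmax 4.4
38.2 at [413.   81.5 267.7] [179.99   0.    20.08] | n 1 t [-0.0006 -0.0013  0.1197] az -0.02
3484 ((411.91900634765625, 82.71993255615234), (60.30517578125, 60.202178955078125), 21.40218734741211)
```

```bash
python3 -m handwheel '[[-0.0004,-0.0011,0,0,0,0,0.01],[0,0,0.02,0,0,0,0.01],[0,0,0.02,0,0,0,0.01],[0,0,0.02,0,0,0,0.01],[0,0,0.01,0,0,0,0.01],[0,0,0,0,0,0,0.01],[0,0,0,0,0,0,0.01]]'
python3 -m handwheel '[[0,0,0.008,0,0,0,0.01],[0,0,0.008,0,0,0,0.01],[0,0,0.008,0,0,0,0.01],[0,0,0.008,0,0,0,0.01],[0,0,0.006,0,0,0,0.01],[0,0,0.005,0,0,0,0.01],[0,0,0,0,0,0,0.01],[0,0,0,0,0,0,0.01]]'
python3 -m handwheel '[[0,0,0.002,0,0,0,0.01],[0,0,0.002,0,0,0,0.01],[0,0,0,0,0,0,0.01],[0,0,0,0,0,0,0.01]]'
```

```text
time: 38.75
tool_pos: [411.6, 82.8, 197.6]
tcp_rot: [-180.0, 0.1, 20.1]
ft_force: [0.2, 0.0, -0.7]
finger_gap: 19.0
grip_force: 78.8
time: 39.42
tool_pos: [411.5, 83.0, 154.4]
tcp_rot: [-180.0, 0.0, 20.1]
ft_force: [0.5, -1.5, -1.7]
finger_gap: 19.2
grip_force: 78.8
time: 39.75
tool_pos: [411.8, 83.0, 150.8]
tcp_rot: [180.0, -0.0, 20.1]
ft_force: [-0.8, 0.2, -1.3]
finger_gap: 18.9
grip_force: 78.8
```

```bash
python3 -m handwheel '[[0,0,0.001,0,0,0,0.01],[0,0,0.001,0,0,0,0.01],[0,0,0,0,0,0,0.01],[0,0,0,0,0,0,0.01]]'
python3 -m handwheel '[[0,0,0,0,0,0,0.03],[0,0,0,0,0,0,0.045],[0,0,0,0,0,0,0.06],[0,0,0,0,0,0,0.06],[0,0,-0.02,0,0,0,0.06],[0,0,-0.035,0,0,0,0.06],[0,0,-0.035,0,0,0,0.06],[0,0,-0.018,0,0,0,0.06]]'
python3 -m handwheel '[[0,0,0,0,0,0,0.06],[0,0,0,0,0,0,0.06],[0,0,0,0,0,0,0.06]]'
python3 - <<'E'
from h import *
p,d,T=shot('w28'); P=allp(d,T).reshape(-1,3); P=P[np.hypot(P[:,0]-411,P[:,1]-80)<60]
for a,b in((173,188),(113,122)):
    Q=P[(P[:,2]>a)&(P[:,2]<b)]; print(a,len(Q),Q.mean(0).round(1),cv2.minAreaRect(Q[:,:2].astype(np.float32)))
rows((625.8,176.2,190),38.4,8); rows((600,155,190),38.4,8)
E
```

```text
time: 40.08
tool_pos: [412.0, 83.1, 149.2]
tcp_rot: [180.0, -0.0, 20.1]
ft_force: [-2.3, 0.8, 4.7]
finger_gap: 19.1
grip_force: 79.5
time: 40.75
tool_pos: [412.8, 83.1, 260.8]
tcp_rot: [179.9, -0.2, 20.1]
ft_force: [1.3, -0.8, 1.0]
finger_gap: 59.8
grip_force: 0.0
time: 41.0
tool_pos: [411.3, 83.0, 255.7]
tcp_rot: [-180.0, 0.1, 20.1]
ft_force: [-0.4, 0.1, -0.8]
finger_gap: 60.1
grip_force: 0.0
173 1011 [412.9  83.8 180.4] ((411.5646667480469, 83.46721649169922), (19.763341903686523, 19.58621597290039), 20.058059692382812)
113 582 [417.5  85.6 116.8] ((419.9706726074219, 86.06080627441406), (40.240604400634766, 44.09164810180664), 25.31011962890625)
41.0 at [411.   83.  255.1] [-1.7996e+02  1.3000e-01  2.0130e+01] | n 8 t [0.0293 0.0024 0.0081] az -2.28
41.0 at [411.   83.  255.1] [-1.7996e+02  1.3000e-01  2.0130e+01] | n 8 t [0.0252 0.0032 0.0081] az -2.28
```

```bash
python3 -m handwheel '[[0.0293,0.0024,0.0081,0,0,-2.28,0.06],[0.0293,0.0024,0.0081,0,0,-2.28,0.06],[0.0293,0.0024,0.0081,0,0,-2.28,0.06],[0.0293,0.0024,0.0081,0,0,-2.28,0.06],[0.0293,0.0024,0.0081,0,0,-2.28,0.06],[0.0293,0.0024,0.0081,0,0,-2.28,0.06],[0.0293,0.0024,0.0081,0,0,-2.28,0.06],[0.0293,0.0024,0.0081,0,0,-2.28,0.06]]'
python3 -m handwheel '[[0,0,0,0,0,0,0.035],[0,0,0,0,0,0,0.035],[0,0,0,0,0,0,0.035],[0,0,0,0,0,0,0.035]]'
python3 -c "
from h import *
p,d,T=shot('w29'); bar(d,T); rows((625.8,176.2,87),38.4,5)"
```

```text
time: 41.72
tool_pos: [626.7, 176.4, 188.7]
tcp_rot: [-179.9, 0.2, 38.5]
ft_force: [0.8, -0.3, 0.0]
finger_gap: 60.2
grip_force: 0.0
time: 42.05
tool_pos: [626.0, 175.7, 192.0]
tcp_rot: [-180.0, 0.0, 38.3]
ft_force: [0.4, 0.0, 0.9]
finger_gap: 35.2
grip_force: 0.0
bar 1704 [617.6 170.5] [70.2 12. ] nose angle from -x, deg 38.33
42.1 at [626.2 175.7 192.7] [ 1.7997e+02 -4.0000e-02  3.8330e+01] | n 5 t [-0.     -0.0001  0.0211] az -0.01
```

```bash
python3 -m handwheel '[[0,-0.0003,0.0211,0,0,0,0.035],[0,0,0.0211,0,0,0,0.035],[0,0,0.0211,0,0,0,0.035],[0,0,0.0211,0,0,0,0.035],[0,0,0.0205,0,0,0,0.035],[0,0,0,0,0,0,0.035],[0,0,0,0,0,0,0.035]]'
python3 -m handwheel '[[0,0,0,0,0,0,0.005],[0,0,0,0,0,0,0.005],[0,0,0,0,0,0,0.005],[0,0,0,0,0,0,0.005],[0,0,0,0,0,0,0.005],[0,0,0,0,0,0,0.005]]' 70
python3 -m handwheel '[[0,0,0,0,0,6.2,0.005],[0,0,0,0,0,6.2,0.005],[0,0,0,0,0,6.2,0.005],[0,0,0,0,0,6.2,0.005],[0,0,0,0,0,6.2,0.005],[0,0,0,0,0,6.2,0.005],[0,0,0,0,0,0,0.005],[0,0,0,0,0,0,0.005]]'
```

```text
time: 42.68
tool_pos: [625.3, 175.9, 86.9]
tcp_rot: [-180.0, 0.1, 38.3]
ft_force: [0.1, 0.3, 1.3]
finger_gap: 35.1
grip_force: 0.0
time: 43.18
tool_pos: [627.4, 177.2, 90.0]
tcp_rot: [180.0, -0.2, 38.4]
ft_force: [-4.7, 2.2, 5.7]
finger_gap: 10.3
grip_force: 68.9
time: 43.85
tool_pos: [627.8, 176.0, 90.1]
tcp_rot: [180.0, -0.2, 1.1]
ft_force: [-4.0, -2.8, 6.3]
finger_gap: 11.0
grip_force: 68.9
```

```bash
python3 -m handwheel '[[0,0,0,0,0,0,0.04],[0,0,0,0,0,0,0.04],[0,0,0,0,0,0,0.04],[0,0,-0.03,0,0,0,0.06],[0,0,-0.035,0,0,0,0.06],[-0.012,0,-0.035,0,0,0,0.06],[-0.012,0,-0.02,0,0,0,0.06],[0,0,0,0,0,0,0.06]]'
python3 -m handwheel '[[0,0,0,0,0,0,0.06],[0,0,0,0,0,0,0.06]]'
python3 -c "
from h import *
p,d,T=shot('w30'); bar(d,T); rows((626.5,30,190),90.3,14)"
```

```text
time: 44.52
tool_pos: [604.4, 176.9, 214.5]
tcp_rot: [-179.9, -0.6, 1.2]
ft_force: [0.2, 0.8, 1.0]
finger_gap: 60.1
grip_force: 0.0
time: 44.68
tool_pos: [602.3, 175.9, 206.4]
tcp_rot: [180.0, 0.0, 1.2]
ft_force: [0.9, -0.7, -0.7]
finger_gap: 60.0
grip_force: 0.0
bar 1656 [615.6 176. ] [70.1 11.7] nose angle from -x, deg 0.97
44.7 at [601.9 175.8 205.4] [1.7998e+02 1.1000e-01 1.1700e+00] | n 14 t [-0.0064  0.0098  0.0011] az -6.37
```

```bash
python3 -m handwheel '[[-0.0064,0.0098,0.0011,0,0,-6.37,0.085],[-0.0064,0.0098,0.0011,0,0,-6.37,0.085],[-0.0064,0.0098,0.0011,0,0,-6.37,0.085],[-0.0064,0.0098,0.0011,0,0,-6.37,0.085],[-0.0064,0.0098,0.0011,0,0,-6.37,0.085],[-0.0064,0.0098,0.0011,0,0,-6.37,0.085],[-0.0064,0.0098,0.0011,0,0,-6.37,0.085]]'
python3 -m handwheel '[[-0.0064,0.0098,0.0011,0,0,-6.37,0.085],[-0.0064,0.0098,0.0011,0,0,-6.37,0.085],[-0.0064,0.0098,0.0011,0,0,-6.37,0.085],[-0.0064,0.0098,0.0011,0,0,-6.37,0.085],[-0.0064,0.0098,0.0011,0,0,-6.37,0.085],[-0.0064,0.0098,0.0011,0,0,-6.37,0.085],[-0.0064,0.0098,0.0011,0,0,-6.37,0.085]]'
python3 -m handwheel '[[0,0,0,0,0,0,0.085],[0,0,0,0,0,0,0.085],[0,0,0,0,0,0,0.085]]'
cat >> h.py <<'E'
def tops(d,T,x0,y0,rad,z0,z1):
    P=allp(d,T); q=P[(np.abs(P[...,0]-x0)<rad)&(np.abs(P[...,1]-y0)<rad)&(P[...,2]>z0)&(P[...,2]<z1)]
    print('top',len(q),np.percentile(q[:,2],[5,50,95]).round(1),cv2.minAreaRect(q[:,:2].astype(np.float32)))
E
python3 -c "
from h import *
p,d,T=shot('w31'); tops(d,T,627,52,50,64,80); tops(d,T,627,-118,30,64,80); rows((626.9,52,66),90.3,5)"
```

```text
time: 45.32
tool_pos: [583.6, 97.3, 196.9]
tcp_rot: [-179.9, 0.2, 46.1]
ft_force: [-0.2, 0.6, -0.2]
finger_gap: 84.9
grip_force: 0.0
time: 45.9
tool_pos: [626.1, 29.3, 189.1]
tcp_rot: [-179.8, -0.0, 90.6]
ft_force: [0.2, 0.1, 0.5]
finger_gap: 84.9
grip_force: 0.0
time: 46.15
tool_pos: [625.9, 30.3, 190.2]
tcp_rot: [-179.9, -0.0, 90.1]
ft_force: [0.2, -0.1, -0.7]
finger_gap: 85.4
grip_force: 0.0
top 6796 [67.4 69.2 72.4] ((626.5708618164062, 53.4234504699707), (44.137908935546875, 84.32046508789062), 0.3403000235557556)
top 2117 [66.4 69.1 72.3] ((627.3944702148438, -117.34140014648438), (43.73966979980469, 45.49434280395508), 1.2637652158737183)
46.2 at [626.   30.5 190.7] [-1.799e+02 -1.000e-02  9.020e+01] | n 5 t [0.0043 0.0002 0.0249] az -0.02
```

```bash
python3 -m handwheel '[[0.0043,0.0002,0.0249,0,0,0,0.085],[0.0043,0.0002,0.0249,0,0,0,0.085],[0.0043,0.0002,0.0249,0,0,0,0.085],[0.0043,0.0002,0.0249,0,0,0,0.085],[0.0043,0.0002,0.0249,0,0,0,0.085],[0,0,0,0,0,0,0.085],[0,0,0,0,0,0,0.085]]'
python3 -m handwheel '[[0,0,0,0,0,0,0.03],[0,0,0,0,0,0,0.03],[0,0,0,0,0,0,0.03],[0,0,0,0,0,0,0.03],[0,0,0,0,0,0,0.03],[0,0,0,0,0,0,0.03],[0,0,0,0,0,0,0.03],[0,0,0,0,0,0,0.03]]' 70
python3 -m handwheel '[[0,0,0,0,0,0,0.03],[0,0,-0.01,0,0,0,0.03],[0,0,-0.02,0,0,0,0.03],[0,0,-0.03,0,0,0,0.03],[0,0,-0.03,0,0,0,0.03],[0,0,-0.02,0,0,0,0.03],[0,0,0,0,0,0,0.03]]'
python3 -c "
from h import *
p,d,T=shot('w32'); inhand(p,[(283,258),(359,258),(289,399),(354,399)],-4); rows((515,325,170),90.3,9)"
```

```text
time: 46.78
tool_pos: [625.7, 52.1, 65.6]
tcp_rot: [-179.8, -0.0, 90.3]
ft_force: [0.1, 0.5, 1.2]
finger_gap: 84.9
grip_force: 0.0
time: 47.45
tool_pos: [628.7, 51.3, 69.6]
tcp_rot: [179.9, 0.0, 90.3]
ft_force: [-3.1, 0.5, 8.9]
finger_gap: 42.3
grip_force: 73.7
time: 48.03
tool_pos: [630.8, 51.4, 184.4]
tcp_rot: [179.4, 0.0, 90.3]
ft_force: [1.2, -0.3, -1.4]
finger_gap: 42.3
grip_force: 72.6
in tool [[284.0, 254.9], [357.5, 254.6], [289.0, 392.7], [353.0, 392.7]] [ 4.4   0.22 -4.  ] len 62.36 wid 27.14 angle from tool x -0.09
48.1 at [629.7  51.4 181.3] [179.6    0.    90.34] | n 9 t [ 0.0305 -0.0126  0.0012] az 0.0
```

```bash
python3 -m handwheel '[[0.0305,-0.0126,0,0,0,0,0.03],[0.0305,-0.0126,0,0,0,0,0.03],[0.0305,-0.0126,0,0,0,0,0.03],[0.0305,-0.0126,0,0,0,0,0.03],[0.0305,-0.0126,0,0,0,0,0.03],[0.0305,-0.0126,0,0,0,0,0.03],[0.0305,-0.0126,0,0,0,0,0.03],[0.0305,-0.0126,0,0,0,0,0.03]]'
python3 -m handwheel '[[0.0305,-0.0126,0,0,0,0,0.03],[0,0,0.03,0,0,0,0.03],[0,0,0.03,0,0,0,0.03],[0,0,0.03,0,0,0,0.03],[0,0,0.02,0,0,0,0.03],[0,0,0.01,0,0,0,0.03],[0,0,0,0,0,0,0.03],[0,0,0,0,0,0,0.03]]'
python3 -c "
from h import *
p,d,T=shot('w33'); inhand(p,[(284,255),(357,255),(289,393),(353,393)],0); rows((515,325,44),90.3,1)"
```

```text
time: 48.75
tool_pos: [523.3, 295.7, 174.8]
tcp_rot: [-179.8, 0.1, 90.3]
ft_force: [-0.2, 0.1, -3.6]
finger_gap: 42.2
grip_force: 72.5
time: 49.42
tool_pos: [511.9, 324.9, 56.4]
tcp_rot: [-179.9, 0.1, 90.3]
ft_force: [0.2, 0.5, -2.0]
finger_gap: 42.5
grip_force: 72.4
in tool [[284.0, 254.9], [357.6, 254.8], [288.9, 392.3], [352.9, 392.2]] [2.01 0.2  0.  ] len 64.17 wid 28.06 angle from tool x -0.04
49.5 at [513.1 325.5  58. ] [ 1.7995e+02 -3.0000e-02  9.0340e+01] | n 1 t [-0.0005  0.0019  0.014 ] az 0.04
```

```bash
python3 -m handwheel '[[0,0,0.005,0,0,0,0.03],[0,0,0.004,0,0,0,0.03],[0,0,0.0025,0,0,0,0.03],[0,0,0.001,0,0,0,0.03],[0,0,0,0,0,0,0.03],[0,0,0,0,0,0,0.03]]'
python3 -m handwheel '[[0,0,0.001,0,0,0,0.03],[0,0,0.001,0,0,0,0.03],[0,0,0,0,0,0,0.03],[0,0,0,0,0,0,0.03]]'
```

```text
time: 49.97
tool_pos: [512.5, 325.3, 44.7]
tcp_rot: [180.0, -0.0, 90.4]
ft_force: [0.3, -0.3, -3.0]
finger_gap: 42.5
grip_force: 72.5
time: 50.3
tool_pos: [512.8, 325.5, 43.6]
tcp_rot: [180.0, -0.0, 90.4]
ft_force: [-2.5, -1.6, 6.0]
finger_gap: 42.3
grip_force: 73.4
```

Contact with the sheet; release, rise, check, and head for the short one.

```bash
python3 -m handwheel '[[0,0,0,0,0,0,0.06],[0,0,0,0,0,0,0.06],[0,0,0,0,0,0,0.06],[0,0,0,0,0,0,0.06],[0,0,0,0,0,0,0.085],[0,0,-0.02,0,0,0,0.085],[0,0,-0.035,0,0,0,0.085],[0,0,-0.035,0,0,0,0.085]]'
python3 -m handwheel '[[0,0,-0.035,0,0,0,0.085],[0,0,-0.02,0,0,0,0.085],[0,0,0,0,0,0,0.085],[0,0,0,0,0,0,0.085],[0,0,0,0,0,0,0.085]]'
python3 -c "
from h import *
p,d,T=shot('w34'); tops(d,T,513,327,55,36,52); rows((627.5,-119,190),90.3,14)"
```

```text
time: 50.97
tool_pos: [511.0, 324.5, 131.7]
tcp_rot: [-179.8, 0.1, 90.4]
ft_force: [1.2, 0.5, 0.6]
finger_gap: 84.9
grip_force: 0.0
time: 51.38
tool_pos: [512.0, 325.1, 186.6]
tcp_rot: [-179.9, 0.0, 90.4]
ft_force: [-1.1, -0.3, -0.1]
finger_gap: 85.2
grip_force: 0.0
top 5408 [41.4 43.1 46.5] ((512.5123291015625, 327.8177185058594), (43.98910903930664, 84.11627960205078), 0.32409632205963135)
51.4 at [511.6 324.9 185.8] [-1.7986e+02  7.0000e-02  9.0350e+01] | n 14 t [-0.0318  0.0081 -0.0003] az 0.0
```

```bash
python3 -m handwheel '[[-0.0318,0.0081,-0.0003,0,0,0,0.085],[-0.0318,0.0081,-0.0003,0,0,0,0.085],[-0.0318,0.0081,-0.0003,0,0,0,0.085],[-0.0318,0.0081,-0.0003,0,0,0,0.085],[-0.0318,0.0081,-0.0003,0,0,0,0.085],[-0.0318,0.0081,-0.0003,0,0,0,0.085],[-0.0318,0.0081,-0.0003,0,0,0,0.085]]'
python3 -m handwheel '[[-0.0318,0.0081,-0.0003,0,0,0,0.085],[-0.0318,0.0081,-0.0003,0,0,0,0.085],[-0.0318,0.0081,-0.0003,0,0,0,0.085],[-0.0318,0.0081,-0.0003,0,0,0,0.085],[-0.0318,0.0081,-0.0003,0,0,0,0.085],[-0.0318,0.0081,-0.0003,0,0,0,0.085],[-0.0318,0.0081,-0.0003,0,0,0,0.085]]'
python3 -m handwheel '[[0,0,0,0,0,0,0.085],[0,0,0,0,0,0,0.085],[0,0,0,0,0,0,0.085]]'
python3 -c "
from h import *
p,d,T=shot('w35'); tops(d,T,627,-118,32,64,80); rows((627.5,-118.5,66),90.3,5)"
```

```text
time: 52.02
tool_pos: [569.5, 101.4, 187.4]
tcp_rot: [-179.8, 0.0, 90.4]
ft_force: [0.4, 0.1, 0.8]
finger_gap: 84.8
grip_force: 0.0
time: 52.6
tool_pos: [627.7, -120.5, 189.3]
tcp_rot: [-179.8, -0.1, 90.3]
ft_force: [-1.0, 0.2, 0.1]
finger_gap: 85.1
grip_force: 0.0
time: 52.85
tool_pos: [627.6, -118.7, 189.8]
tcp_rot: [-179.8, -0.1, 90.3]
ft_force: [-0.4, 0.9, -0.8]
finger_gap: 84.8
grip_force: 0.0
top 3313 [67.1 69.1 72.4] ((627.7568359375, -117.4316635131836), (43.9845085144043, 43.81880187988281), 0.3372262418270111)
52.9 at [ 627.8 -118.1  190.3] [-1.7986e+02 -6.0000e-02  9.0380e+01] | n 5 t [-0.0001 -0.      0.0249] az 0.02
```

```bash
python3 -m handwheel '[[0,0,0.0249,0,0,0,0.085],[0,0,0.0249,0,0,0,0.085],[0,0,0.0249,0,0,0,0.085],[0,0,0.0249,0,0,0,0.085],[0,0,0.0249,0,0,0,0.085],[0,0,0,0,0,0,0.085],[0,0,0,0,0,0,0.085]]'
python3 -m handwheel '[[0,0,0,0,0,0,0.03],[0,0,0,0,0,0,0.03],[0,0,0,0,0,0,0.03],[0,0,0,0,0,0,0.03],[0,0,0,0,0,0,0.03],[0,0,0,0,0,0,0.03],[0,0,0,0,0,0,0.03],[0,0,0,0,0,0,0.03]]' 70
python3 -m handwheel '[[0,0,0,0,0,0,0.03],[0,0,-0.01,0,0,0,0.03],[0,0,-0.02,0,0,0,0.03],[0,0,-0.03,0,0,0,0.03],[0,0,-0.035,0,0,0,0.03],[0,0,-0.035,0,0,0,0.03],[0,0,-0.02,0,0,0,0.03],[0,0,0,0,0,0,0.03]]'
python3 -c "
from h import *
p,d,T=shot('w36'); tops(d,T,627,-118,32,T[2,3]-10,T[2,3]+15); print(T[2,3]); rows((385,325,220),90.3,16)"
```

```text
time: 53.48
tool_pos: [626.8, -117.3, 65.5]
tcp_rot: [-179.7, -0.1, 90.4]
ft_force: [0.5, -0.3, 1.1]
finger_gap: 84.8
grip_force: 0.0
time: 54.15
tool_pos: [629.9, -119.5, 69.9]
tcp_rot: [179.8, 0.0, 90.4]
ft_force: [-3.4, 1.7, 7.2]
finger_gap: 42.6
grip_force: 73.2
time: 54.82
tool_pos: [631.8, -120.1, 226.0]
tcp_rot: [179.4, 0.2, 90.3]
ft_force: [1.1, 0.1, -0.8]
finger_gap: 42.4
grip_force: 72.2
top 12343 [220.7 225.3 235.9] ((627.9732666015625, -117.89830017089844), (62.224544525146484, 44.31813049316406), 0.7192452549934387)
225.9770101138297
54.9 at [ 630.7 -119.8  222.5] [1.7956e+02 1.2000e-01 9.0350e+01] | n 16 t [ 0.0279 -0.0152 -0.    ] az 0.0
```

```bash
python3 -m handwheel '[[0.0279,-0.0152,0,0,0,0,0.03],[0.0279,-0.0152,0,0,0,0,0.03],[0.0279,-0.0152,0,0,0,0,0.03],[0.0279,-0.0152,0,0,0,0,0.03],[0.0279,-0.0152,0,0,0,0,0.03],[0.0279,-0.0152,0,0,0,0,0.03],[0.0279,-0.0152,0,0,0,0,0.03],[0.0279,-0.0152,0,0,0,0,0.03]]'
python3 -m handwheel '[[0.0279,-0.0152,0,0,0,0,0.03],[0.0279,-0.0152,0,0,0,0,0.03],[0.0279,-0.0152,0,0,0,0,0.03],[0.0279,-0.0152,0,0,0,0,0.03],[0.0279,-0.0152,0,0,0,0,0.03],[0.0279,-0.0152,0,0,0,0,0.03],[0.0279,-0.0152,0,0,0,0,0.03],[0.0279,-0.0152,0,0,0,0,0.03]]'
python3 -m handwheel '[[0,0,0.03,0,0,0,0.03],[0,0,0.035,0,0,0,0.03],[0,0,0.035,0,0,0,0.03],[0,0,0.035,0,0,0,0.03],[0,0,0.02,0,0,0,0.03],[0,0,0.01,0,0,0,0.03],[0,0,0,0,0,0,0.03],[0,0,0,0,0,0,0.03]]'
python3 -c "
from h import *
p,d,T=shot('w37'); P=allp(d,np.eye(4)); print('top z_tool',P[330:350:5,300:312:5,2].round(1).tolist()); rows((385,325,44),90.3,1)"
```

```text
time: 55.53
tool_pos: [503.7, 104.3, 215.8]
tcp_rot: [-179.9, 0.0, 90.3]
ft_force: [0.5, 0.9, -1.5]
finger_gap: 42.9
grip_force: 72.2
time: 56.2
tool_pos: [380.9, 326.4, 215.9]
tcp_rot: [-179.9, 0.1, 90.3]
ft_force: [-0.4, 0.4, -1.6]
finger_gap: 42.3
grip_force: 72.2
time: 56.87
tool_pos: [382.4, 325.5, 52.3]
tcp_rot: [-179.9, 0.0, 90.3]
ft_force: [0.2, 0.4, -1.6]
finger_gap: 42.4
grip_force: 72.2
top z_tool [[0.2, 1.2, 1.3], [1.1, 0.5, 1.0], [0.7, 1.0, 0.9], [0.8, 1.0, 0.2]]
56.9 at [383.4 326.2  53.5] [ 1.7993e+02 -5.0000e-02  9.0350e+01] | n 1 t [-0.0012  0.0016  0.0095] az 0.05
```

```bash
python3 -m handwheel '[[0,0,0.004,0,0,0,0.03],[0,0,0.002,0,0,0,0.03],[0,0,0.001,0,0,0,0.03],[0,0,0,0,0,0,0.03],[0,0,0,0,0,0,0.03]]'
python3 -m handwheel '[[0,0,0.001,0,0,0,0.03],[0,0,0.001,0,0,0,0.03],[0,0,0,0,0,0,0.03],[0,0,0,0,0,0,0.03]]'
```

```text
time: 57.33
tool_pos: [382.8, 325.8, 45.6]
tcp_rot: [180.0, -0.0, 90.3]
ft_force: [-0.1, -0.8, -1.6]
finger_gap: 42.4
grip_force: 72.2
time: 57.67
tool_pos: [382.9, 325.9, 43.8]
tcp_rot: [180.0, -0.0, 90.4]
ft_force: [-2.9, -1.3, 5.3]
finger_gap: 42.2
grip_force: 73.0
```

```bash
python3 -m handwheel '[[0,0,0,0,0,0,0.06],[0,0,0,0,0,0,0.06],[0,0,0,0,0,0,0.06],[0,0,0,0,0,0,0.06],[0,0,0,0,0,0,0.085],[0,0,-0.02,0,0,0,0.085],[0,0,-0.035,0,0,0,0.085],[0,0,-0.035,0,0,0,0.085]]'
python3 -m handwheel '[[0,0,-0.035,0,0,0,0.085],[0,0,-0.035,0,0,0,0.085],[0,0,-0.035,0,0,0,0.085],[0,0,0,0,0,0,0.085],[0,0,0,0,0,0,0.085],[0,0,0,0,0,0,0.085]]'
python3 - <<'E'
from h import *
p,d,T=shot('w38'); tops(d,T,383,327,35,36,52)
t,d=r.snapshot('top'); cv2.imwrite('pics/topend.png',t); W,f,cx,cy=world_cam('top'); v,u=np.mgrid[:480,:640]
P=(np.dstack([(u-cx)/f*d,(v-cy)/f*d,d])@W[:3,:3].T+W[:3,3]).reshape(-1,3)
for nm,x,y,rd,a,b in(('long',512,327,55,36,52),('short',383,327,35,36,52),('stand',411,81,50,105,115),('handle',625,176,50,88,103)):
    q=P[(abs(P[:,0]-x)<rd)&(abs(P[:,1]-y)<rd)&(P[:,2]>a)&(P[:,2]<b)]; print(nm,len(q),np.round(q.mean(0),1) if len(q) else '',cv2.minAreaRect(q[:,:2].astype(np.float32)) if len(q) else '')
hsv=cv2.cvtColor(t,cv2.COLOR_BGR2HSV); m=cv2.inRange(hsv,(8,70,80),(20,200,255)); n,l,s,c=cv2.connectedComponentsWithStats(m); i=1+np.argmax(s[1:,4]); print(s[i]); print(onz('top',[(s[i][0],s[i][1]),(s[i][0]+s[i][2],s[i][1]+s[i][3])],4).round(0))
t0=cv2.imread('pics/top0.png'); df=cv2.absdiff(t,t0).max(2)
for nm,(a,b,c_,e) in dict(jar=(175,225,145,190),bin=(110,190,285,375),driver=(150,245,445,510)).items(): print(nm,(df[a:b,c_:e]>60).mean().round(3))
E
```

```text
time: 58.33
tool_pos: [381.3, 324.8, 132.7]
tcp_rot: [-179.8, 0.1, 90.4]
ft_force: [1.8, -0.2, 1.2]
finger_gap: 85.2
grip_force: 0.0
time: 58.83
tool_pos: [382.6, 325.7, 238.0]
tcp_rot: [180.0, 0.0, 90.4]
ft_force: [-0.5, 0.5, -0.2]
finger_gap: 85.0
grip_force: 0.0
top 2107 [41.1 43.1 46.6] ((382.6786804199219, 327.9652404785156), (43.89403533935547, 43.75942611694336), 89.397705078125)
long 954 [511.6 324.1  41.7] ((512.03076171875, 325.3870544433594), (85.30419921875, 43.217960357666016), 89.7842025756836)
short 514 [382.2 324.3  41.8] ((381.95538330078125, 325.09814453125), (43.200199127197266, 44.11760330200195), 0.7097823023796082)
stand 826 [411.6  79.8 109.7] ((410.7197570800781, 81.08544921875), (60.37626647949219, 60.375579833984375), 21.76893424987793)
handle 251 [613.9 173.4  94.7] ((614.802001953125, 173.63088989257812), (68.59846496582031, 11.691400527954102), 1.1428039073944092)
[ 101  257   93  131 8059]
[[579. 426.   4.]
 [316. 233.   4.]]
jar 0.0
bin 0.0
driver 0.0
```

```bash
python3 -c "
from bench import r
print(r.hand_in())"
```

```text
the job is handed in; nothing more can be done
None
```

The job is handed in, and my last camera checks agree with it: both housings present (long and short; the mid was absent) were seated, their seams sniffed with the valve on the pointer, then laid flat on the sheet with the valve shut, the sniffer back in its stand and the bystanders unmoved; no verdict was shown.

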